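# Vent the interlocked solvent unit and uncap the bottles

## Task

The solvent unit must be vented before its bottles are opened. Turn the isolator crank all the way from home to its other stop, which frees the selector crank, then turn the selector all the way to its other stop; only after that lift the cap off every bottle that still wears one and set each cap into a well of its own in the aluminium cap rack. With all caps in the rack, turn the selector fully back home and last the isolator fully back home, leaving the bottles upright in their tray and not knocking over the beaker and the small jar that stand in front of the rack.

Things in the scene. Friction and masses are not known exactly. Their poses are not given: they have to be found in the camera images.
- unit: White box 160 x 250 x 55 mm (x, y, z), fixed, left or right on the bench. Origin under its centre, x away from the robot, y left. On top two grey cranks with upright axes 100 mm apart, each an arm with a black post and a steel cam. The cams interlock: the selector is blocked until the isolator is within about 0.15 rad of its far stop; the isolator is blocked while the selector is over 0.1 rad from home
- isolator (a joint): Angle (rad) of the isolator crank, the one on the unit's right (-y) side, with the thick taller post: 0 = home stop, arm towards the robot (unit -x); it grows anticlockwise seen from above to 1.57 = far stop, arm to the right (unit -y). Stiff by friction (about 2 N at the post), stays where it is left. Starts near 0
- isolator_axis (a point): Point on the isolator's axis, 88 mm above the bench, level with the foot of its post (top of the arm)
- isolator_post (a point): Centre (half-way up) of the isolator's round upright post, 20 mm in diameter, 50 mm tall, 70 mm from its axis, its foot 88 mm and its top 138 mm above the bench
- selector (a joint): Angle (rad) of the selector crank, the one on the unit's left (+y) side, with the thin shorter post: 0 = home stop, arm to the left (unit +y); it grows anticlockwise seen from above to 1.57 = far stop (vent), arm towards the robot (unit -x). Stiff by friction (about 2 N at the post), stays where it is left. Starts near 0
- selector_axis (a point): Point on the selector's axis, 88 mm above the bench, level with the foot of its post (top of the arm)
- selector_post (a point): Centre (half-way up) of the selector's round upright post, 14 mm in diameter, 38 mm tall, 70 mm from its axis, its foot 88 mm and its top 126 mm above the bench
- tray: Low white plastic tray, 400 mm long (x) and 110 mm wide (y), rim 16 mm high, fixed to the bench on the side where the unit is not; origin at the centre of its underside. Four bottles stand in it in a row along its x axis, about 90 mm apart
- bottle_1_top (a point): Centre of the top of the neck of the nearest (lowest tray x) amber glass bottle (loose, 600 g, 150 mm tall, body 68 mm in diameter, neck 30 mm in diameter); z is its own upright axis
- bottle_2_top (a point): Centre of the top of the neck of the second amber glass bottle (loose, 600 g, 150 mm tall, body 68 mm in diameter, neck 30 mm in diameter); z is its own upright axis
- bottle_3_top (a point): Centre of the top of the neck of the third amber glass bottle (loose, 600 g, 150 mm tall, body 68 mm in diameter, neck 30 mm in diameter); z is its own upright axis
- bottle_4_top (a point): Centre of the top of the neck of the farthest amber glass bottle (loose, 600 g, 150 mm tall, body 68 mm in diameter, neck 30 mm in diameter); z is its own upright axis
- cap_1_mid (a point): Centre of the loose grey cap on bottle 1: a round cup 46 mm in diameter and 45 mm tall, 40 g, open side down, slipped over the bottle's neck (lifts straight off after 40 mm); z is its axis, towards its closed end. Absent (None from the start) if that bottle is already open
- cap_2_mid (a point): Centre of the loose grey cap on bottle 2: a round cup 46 mm in diameter and 45 mm tall, 40 g, open side down, slipped over the bottle's neck (lifts straight off after 40 mm); z is its axis, towards its closed end. Absent (None from the start) if that bottle is already open
- cap_3_mid (a point): Centre of the loose grey cap on bottle 3: a round cup 46 mm in diameter and 45 mm tall, 40 g, open side down, slipped over the bottle's neck (lifts straight off after 40 mm); z is its axis, towards its closed end. Absent (None from the start) if that bottle is already open
- cap_4_mid (a point): Centre of the loose grey cap on bottle 4: a round cup 46 mm in diameter and 45 mm tall, 40 g, open side down, slipped over the bottle's neck (lifts straight off after 40 mm); z is its axis, towards its closed end. Absent (None from the start) if that bottle is already open
- rack: Square aluminium cap rack, loose, 700 g, 150 x 150 mm, 20 mm high, walls and floor 5 mm, divided by one cross of walls into four square wells 67.5 mm wide; origin at the centre of its underside
- well_1 (a point): Centre of the floor of a well of the cap rack (rack -x, -y), 5 mm above the rack's underside, 15 mm below the top of its walls
- well_2 (a point): Centre of the floor of a well of the cap rack (rack -x, +y), 5 mm above the rack's underside, 15 mm below the top of its walls
- well_3 (a point): Centre of the floor of a well of the cap rack (rack +x, -y), 5 mm above the rack's underside, 15 mm below the top of its walls
- well_4 (a point): Centre of the floor of a well of the cap rack (rack +x, +y), 5 mm above the rack's underside, 15 mm below the top of its walls
- beaker: Bystander: glass beaker, 64 mm in diameter, 85 mm tall; origin at the centre of its underside
- small_jar: Bystander: small glass jar, 50 mm in diameter, 65 mm tall; origin at the centre of its underside
Mind the look-alikes: they are no part of the job. Leave any purple look-alike of the part that bears cap_1_mid alone.

How it is judged:
By the outcome, as a careful person would: the job done as asked, in the order asked, and still so for the second after the job is handed in, with the robot touching nothing.
Of cap_1, cap_2, cap_3, cap_4 only 3 to 4 are there at a start; the rules pass over those that are not, and their reading is None.
At some moment in a run one of rack may be knocked a few centimetres aside while the robot is not near it.
Once in a run the grip may slacken for a moment while it holds something.
It also fails if it takes over 192 s, if anything falls off the work surface, if the arm or the gripper's body presses on something with over 40 N, if the wrist force passes 120 N, or if a joint passes its speed limit or range.

## Robot

A 6-joint arm with a two-finger parallel gripper is mounted at the origin on the work surface. World frame = base frame: x ahead of the robot, y to its left, z up, the work surface at z = 0. Lengths are in mm, angles in rad, forces in N, time in s.
With the tool pointing down it reaches from about 350 to 975 mm from the base axis. Payload 7.1 kg.
Tool frame: the origin (TCP) lies on the front face of the gripper's body, between the roots of the fingers; the fingertips stand 80 mm ahead of it and the grasp point (between the pads) lies 61 mm ahead of it (ctrl.tcp_to_grasp is the distance from the TCP to the grasp point, in mm); z points along the fingers, y is the direction in which the jaws open and shut (so a half turn about z gives the same grasp; the last joint's range is limited). The gripper opens to 88 mm and grips with 3 to 60 N. Pads are 20 mm wide; open, the fingers measure 115 mm over their backs; the gripper's body (75 mm by 178 mm) begins 61 mm behind the grasp point.
Start: joints at [1.322, 0.423, 1.63, -0, 1.089, -0.019], TCP at [142.333, 608.561, 302.675] pointing down, gripper open.
Joint ranges: [-3, 3], [-0.9, 2.11], [0.09, 2.58], [-1.31, 4.45], [0.11, 2.69], [-2.54, 2.54]. Speed limits (rad/s): [2.39, 2.39, 3.01, 3.14, 3.14, 3.14].

## Interface

Orientations are given as a rotation vector (axis times angle).
In Python, from workcell import telemetry, get_image, ctrl gives the robot as it stands.
- The arm moves only by the tool send_rows, never from a script. Its argument "rows" is a list of rows, each a list of 5 numbers: the shift along the tool's x, y, z in m, then the turn about the tool's z in rad, then the opening, from -1 (shut) to 1 (fully open). A call has 1 to 5 rows; each row shifts and turns the commanded pose from where the row before left it, along the tool's axes as they then stand; what a row does not reach is not made up. A row lasts 1/10 s, in which the tool goes at most 50 mm and 8.59 degrees, less where a joint would pass 70% of its speed; a pose out of reach is approached as far as the arm can. A call with a gripper value outside its range is refused whole. The fingers move at their own pace and stop on an object; the grip force is fixed at half the most. Time passes only in rows, so rows that do not move let the fingers close. It gives the time, the measured TCP pose, the force and the opening at its end, in the units of the state.
- telemetry.get_obs(): the state, without advancing time (a new reading comes with each control period).
- get_image(name): name is "scene" or "top" or "wrist"; returns a dict with "color" (384x512x3 uint8, blue, green, red), "z_map" (384x512 float32, mm along the optical axis (not along the pixel's ray), 0 where there is no reading), "camera_matrix" (3x3 intrinsics, pixels), "rvec" (rotation vector, rad) and "tvec" (3), from world to camera coordinates, as OpenCV has them. Camera axes: x right, y down, z forward; pixel columns grow to the right and rows downward; lengths in mm; the calibration is good to about 2 mm. A picture is of the moment at which its call begins.
- ctrl.close_job(): hands the job in, once; it reports no verdict.
The state is a dict: "t": time; "qpos": joint angles; "qvel": joint speeds; "joint_torque": joint torques, N m; "ee_pos": TCP position; "orientation": TCP orientation; "ft_force": force on the tool from outside, world axes, zero at the start; "moment": the same for the moment, N m; "width": finger opening in mm.
Only numpy, scipy, OpenCV 4.12 (cv2) and the standard library are available. Lean on these libraries where they do the work, as an engineer would, in place of code of your own. Each camera call takes 0.05 s, during which the arm holds its last target.

## Working session

There is one attempt and no reset: what is moved stays moved. The work goes in short steps, Python scripts to look and compute and a tool call to move; the robot and the scene stay as the last step left them, time stands still between calls to the robot, and variables do not carry over. Pictures are saved under pics/ and viewed, and the job is handed in when it is done.

Besides the shell and the picture viewer there is one more tool, called after ">>>" in YAML: its name, and indented under it one key for each argument. send_rows: Moves the arm, as the interface text tells. Its arguments: {"type":"object","properties":{"rows":{"type":"array"}},"required":["rows"]}

```bash
ls; mkdir -p pics
cat > h.py <<'E'
import numpy as np, cv2
from workcell import telemetry, get_image, ctrl
def grab(n,name=None):
    d=get_image(n)
    if name: cv2.imwrite(f'pics/{name}.png',d['color'])
    return d
def cloud(d):
    K=d['camera_matrix'];z=d['z_map'];h,w=z.shape
    u,v=np.meshgrid(np.arange(w),np.arange(h))
    P=np.stack([(u-K[0,2])/K[0,0]*z,(v-K[1,2])/K[1,1]*z,z],-1)
    R=cv2.Rodrigues(np.array(d['rvec'],float))[0]
    W=(P-np.array(d['tvec'],float).ravel())@R
    W[z==0]=np.nan
    return W
def obs():
    o=telemetry.get_obs()
    R=cv2.Rodrigues(np.array(o['orientation'],float))[0]
    print('t',round(o['t'],2),'pos',np.round(o['ee_pos'],1),'F',np.round(o['ft_force'],1),'w',o['width'],'q',np.round(o['qpos'],2));print(np.round(R,3))
    return o,R
E
python3 - <<'E'
from h import *
obs()
for n in('scene','top','wrist'):
    d=grab(n,n+'0');np.savez(n+'0.npz',**d)
    R=cv2.Rodrigues(np.array(d['rvec'],float))[0];print(n,-R.T@np.array(d['tvec']).ravel())
E
```

```text
pics
t 0.0 pos [142.2 608.2 301.9] F [ 0.3  0.1 -0.1] w 87.76161947022943 q [ 1.32  0.42  1.63  0.    1.09 -0.02]
[[-0.974  0.228 -0.   ]
 [ 0.228  0.974 -0.001]
 [ 0.    -0.002 -1.   ]]
scene [1075.41643752 -611.95091175  976.40084068]
top [ 219.48334622  -30.77171672 1314.42568453]
wrist [ 67.33402771 625.9639141  382.56586318]
```

View pics/top0.png

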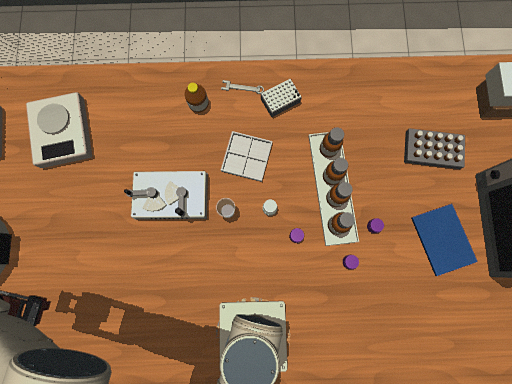

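View pics/scene0.png

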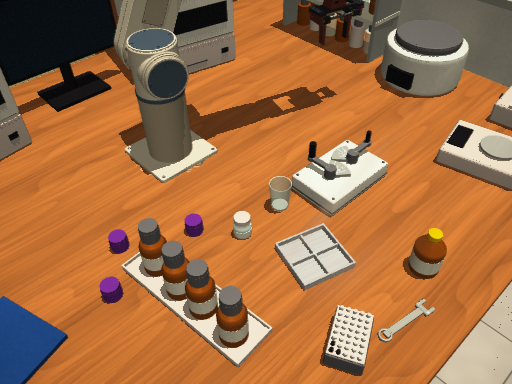

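View pics/wrist0.png

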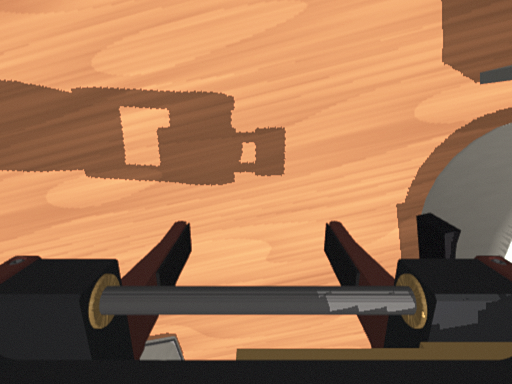

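The top view shows the unit on the left at about (169,195): isolator post near (180,211), selector post near (127,191). It also shows the rack at (246,156) and four capped bottles down the tray from (335,135) to (342,222). The beaker is at (227,209), the jar at (270,207), and there are purple decoy caps. Next I'll measure these.

```bash
cat > meas.py <<'E'
from h import *
def comps(W,mask,minn=6):
    n,l,s,c=cv2.connectedComponentsWithStats(mask.astype(np.uint8))
    for i in range(1,n):
        if s[i,4]>=minn:
            p=W[l==i]; yield s[i,4],np.nanmean(p,0),np.nanmin(p,0),np.nanmax(p,0),p
def rect(p):
    (c,s,a)=cv2.minAreaRect(p[:,:2].astype(np.float32)); return np.round(c,1),np.round(s,1),round(a,2)
E
python3 - <<'E'
from meas import *
for cam in('top','scene'):
    d=dict(np.load(cam+'0.npz'));W=cloud(d);Z=W[...,2];X=W[...,0];Y=W[...,1]
    print(cam)
    reg=(X>250)&(X<850)&(Y<500)&(Y>-400)
    print('caps')
    for n,m,a,b,p in comps(W,reg&(Z>150)&(Z<200)):print(n,m.round(1),'min',a.round(1),'max',b.round(1))
    print('unit top')
    for n,m,a,b,p in comps(W,reg&(Y>80)&(Z>48)&(Z<62),200):print(n,m.round(1),rect(p),np.median(p[:,2]))
    print('posts')
    for n,m,a,b,p in comps(W,reg&(Y>80)&(Z>98)&(Z<150),4):print(n,m.round(1),'min',a.round(1),'max',b.round(1))
    print('rack')
    for n,m,a,b,p in comps(W,reg&(Y>-100)&(Y<200)&(X>450)&(Z>3)&(Z<26),300):print(n,m.round(1),rect(p),a.round(1),b.round(1))
    print('tray')
    for n,m,a,b,p in comps(W,reg&(Y<-30)&(Z>8)&(Z<20),100):print(n,m.round(1),rect(p),a.round(1),b.round(1))
    print('bystander')
    for n,m,a,b,p in comps(W,reg&(Y>-200)&(Y<200)&(X<560)&(Z>30)&(Z<100),20):print(n,m.round(1),a.round(1),b.round(1))
E
```

```text
top
caps
166 [ 630.5 -285.4  160.5] min [ 609.2 -309.5  150.5] max [ 655.5 -264.   166.7]
171 [ 529.7 -291.1  160.2] min [ 508.1 -312.7  150.5] max [ 552.7 -270.1  166.5]
181 [ 451.5 -299.   160.2] min [ 429.2 -322.9  150.1] max [ 473.7 -277.2  168. ]
185 [ 356.5 -298.1  160.3] min [ 335.6 -322.   150.9] max [ 379.2 -275.7  166.6]
unit top
2490 [474.5 268.4  54.8] (array([471.9, 275. ]), array([250.3, 160.5]), 89.34) 54.82828563096129
posts
169 [815.1 181.3 117. ] min [796.4 159.1  98.2] max [843.  207.7 135.2]
27 [468.9 392.4 117.6] min [464.3 387.5  99.2] max [475.  400.2 129.9]
47 [399.1 221.8 129.8] min [391.3 214.4  98.9] max [410.2 233.1 141.2]
rack
1480 [611.2  10.8   9.4] (array([614.7,  11.1]), array([171.8, 175.5]), 77.49) [517.9 -83.8   3. ] [714.6 107.6  25.5]
tray
123 [ 622.1 -235.2   13. ] (array([ 613.1, -231.8]), array([ 64.7, 181.2]), 74.34) [ 518.2 -287.4    8.1] [ 691.6 -217.6   19.3]
184 [ 367.2 -275.8   13.7] (array([ 403.1, -300.8]), array([221.4, 114.6]), 5.63) [ 287.6 -367.     8. ] [ 507.8 -234.2   19.7]
bystander
721 [467.8 173.3  53.6] [389.7 148.7  30.8] [
[... 863 characters left out ...]
392.7 213.   98.4] max [414.1 236.2 140.5]
350 [826.  176.4 116.3] min [800.6 155.8  98.1] max [849.  200.9 134.4]
rack
2522 [612.9   7.7   9.7] (array([608.2,  14.3]), array([161.5, 165. ]), 72.97) [519.1 -85.    3. ] [705.7 100.5  24.4]
tray
258 [611.  -57.5  15.3] (array([598.6, -37.5]), array([ 56.5, 152.5]), 74.0) [519.4 -85.    8. ] [679.7 -30.5  20. ]
697 [ 549.4 -315.6   13.5] (array([ 493.1, -292.8]), array([402.9, 116.3]), 5.84) [ 294.8 -368.8    8. ] [ 698.9 -215.6   19.9]
bystander
1539 [458.3 136.2  54.1] [384.7  47.   30.1] [554.2 200.   87.9]
332 [428.7 -73.3  54. ] [400.3 -94.4  30. ] [447.2 -45.5  69.3]
227 [ 329.2 -158.3   41.7] [ 301.9 -178.7   30. ] [ 350.7 -132.2   48.2]
```

```bash
cat > plan.py <<'E'
from h import *
import sys,json
def plan(wps,g,zt=None,n=None):
    """wps: list of (x,y,z,phideg,nrows or None); prints rows"""
    o=telemetry.get_obs();R=cv2.Rodrigues(np.array(o['orientation'],float))[0]
    p=np.array(o['ee_pos'],float);phi=np.arctan2(R[1,1],R[0,1])
    print('t',round(o['t'],2),'pos',p.round(1),'phi',round(np.degrees(phi),1),'F',np.round(o['ft_force'],1),'w',round(o['width'],1),'q6',round(o['qpos'][5],2))
    rows=[]
    for x,y,z,ph,nr in wps:
        T=np.array([x,y,z],float);d=T-p;dphi=(np.radians(ph)-phi+np.pi)%(2*np.pi)-np.pi
        nr=nr or max(1,int(np.ceil(max(np.linalg.norm(d)/46,abs(dphi)/.14))))
        for i in range(nr):
            a=d/nr
            xt=np.array([-np.sin(phi),np.cos(phi)]);yt=np.array([np.cos(phi),np.sin(phi)])
            rows.append([round(float(a[:2]@xt)/1000,4),round(float(a[:2]@yt)/1000,4),round(-a[2]/1000,4),round(-dphi/nr,3),g])
            phi+=dphi/nr
        p=T
    for i in range(0,len(rows),5):print(json.dumps(rows[i:i+5]))
    return rows
def arc(c,a0,a1,z,ph,r=70,n=10):
    return [(c[0]+r*np.cos(a),c[1]+r*np.sin(a),z,ph,1) for a in np.radians(np.linspace(a0,a1,n+1)[1:])]
E
python3 -c "
from plan import *
plan([(402,223.5,240,135,None)],1)"
```

```text
t 0.15 pos [142.3 608.2 302.1] phi 76.8 F [ 1.  -0.6 -0.3] w 88.0 q6 -0.02
[[-0.031, -0.0287, 0.0056, -0.092, 1], [-0.0282, -0.0314, 0.0056, -0.092, 1], [-0.0252, -0.0339, 0.0056, -0.092, 1], [-0.0219, -0.036, 0.0056, -0.092, 1], [-0.0185, -0.0379, 0.0056, -0.092, 1]]
[[-0.015, -0.0395, 0.0056, -0.092, 1], [-0.0113, -0.0407, 0.0056, -0.092, 1], [-0.0075, -0.0415, 0.0056, -0.092, 1], [-0.0036, -0.042, 0.0056, -0.092, 1], [0.0003, -0.0422, 0.0056, -0.092, 1]]
[[0.0042, -0.042, 0.0056, -0.092, 1]]
```

>>> send_rows:
  rows:
    - [-0.031,-0.0287,0.0056,-0.092,1]
    - [-0.0282,-0.0314,0.0056,-0.092,1]
    - [-0.0252,-0.0339,0.0056,-0.092,1]
    - [-0.0219,-0.036,0.0056,-0.092,1]
    - [-0.0185,-0.0379,0.0056,-0.092,1]

```text
t: 0.65
ee_pos: [260.8, 432.1, 274.4]
orientation: [0.367, -3.12, 0.0]
ft_force: [0.7, 0.7, 0.2]
width: 87.5
```

>>> send_rows:
  rows:
    - [-0.015,-0.0395,0.0056,-0.092,1]
    - [-0.0113,-0.0407,0.0056,-0.092,1]
    - [-0.0075,-0.0415,0.0056,-0.092,1]
    - [-0.0036,-0.042,0.0056,-0.092,1]
    - [0.0003,-0.0422,0.0056,-0.092,1]

```text
t: 1.15
ee_pos: [378.8, 257.1, 246.5]
orientation: [-1.069, 2.954, 0.0]
ft_force: [0.8, 0.3, -0.4]
width: 87.6
```

>>> send_rows:
  rows:
    - [0.0042,-0.042,0.0056,-0.092,1]
    - [0,0,0,0,1]
    - [0,0,0,0,1]

```text
t: 1.45
ee_pos: [401.9, 222.7, 240.9]
orientation: [1.192, -2.906, -0.0]
ft_force: [-1.2, -0.5, -0.4]
width: 87.9
```

```bash
python3 -c "
from plan import *
plan([(402,223.5,178,135,3)],1)
grab('wrist','w1')"
```

```text
t 1.45 pos [401.9 222.7 240.9] phi 134.6 F [-1.2 -0.5 -0.4] w 87.9 q6 -1.87
[[-0.0002, 0.0002, 0.021, -0.002, 1], [-0.0002, 0.0002, 0.021, -0.002, 1], [-0.0002, 0.0002, 0.021, -0.002, 1]]
```

View pics/w1.png

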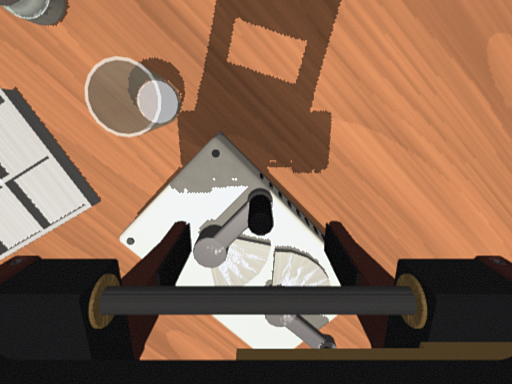

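The wrist view shows the isolator post at (260,215), centred between the fingers (190 and 325). I'll descend and close.

>>> send_rows:
  rows:
    - [0,0,0.021,0,1]
    - [0,0,0.021,0,1]
    - [0,0,0.021,0,1]
    - [0,0,0,0,-0.4]
    - [0,0,0,0,-1]

```text
t: 2.0
ee_pos: [401.1, 224.4, 178.3]
orientation: [1.199, -2.903, -0.0]
ft_force: [0.2, 0.0, 0.2]
width: 75.4
```

>>> send_rows:
  rows:
    - [0,0,0,0,-1]
    - [0,0,0,0,-1]
    - [0,0,0,0,-1]
    - [0,0,0,0,-1]
    - [0,0,0,0,-1]

```text
t: 2.5
ee_pos: [401.7, 223.5, 178.3]
orientation: [-1.197, 2.904, 0.0]
ft_force: [0.4, 0.2, -0.4]
width: 35.8
```

```bash
python3 -c "
from plan import *
plan(arc((472,224),180,273,178,134.6,n=15),-1)"
```

```text
t 2.5 pos [401.7 223.5 178.3] phi 134.8 F [ 0.4  0.2 -0.4] w 35.8 q6 -1.87
[[0.0045, -0.0055, 0.0003, 0.004, -1], [0.0044, -0.0062, -0.0, -0.0, -1], [0.0037, -0.0066, -0.0, -0.0, -1], [0.0029, -0.007, -0.0, -0.0, -1], [0.0022, -0.0073, -0.0, -0.0, -1]]
[[0.0014, -0.0074, -0.0, -0.0, -1], [0.0006, -0.0075, -0.0, -0.0, -1], [-0.0003, -0.0076, -0.0, -0.0, -1], [-0.0011, -0.0075, -0.0, -0.0, -1], [-0.0019, -0.0073, -0.0, -0.0, -1]]
[[-0.0027, -0.0071, -0.0, -0.0, -1], [-0.0034, -0.0068, -0.0, -0.0, -1], [-0.0041, -0.0064, -0.0, -0.0, -1], [-0.0048, -0.0059, -0.0, -0.0, -1], [-0.0054, -0.0053, -0.0, -0.0, -1]]
```

>>> send_rows:
  rows:
    - [0,0,0,0,-1]
    - [0,0,0,0,-1]
    - [0,0,0,0,-1]
    - [0,0,0,0,-1]

```text
t: 2.9
ee_pos: [401.0, 223.4, 178.0]
orientation: [1.197, -2.903, -0.0]
ft_force: [-5.0, 1.4, 3.5]
width: 19.2
```

>>> send_rows:
  rows:
    - [0.0045,-0.0055,0,0,-1]
    - [0.0044,-0.0062,0,0,-1]
    - [0.0037,-0.0066,0,0,-1]
    - [0.0029,-0.007,0,0,-1]
    - [0.0022,-0.0073,0,0,-1]

```text
t: 3.4
ee_pos: [410.3, 187.4, 177.7]
orientation: [1.197, -2.9, -0.001]
ft_force: [-9.1, 3.4, 5.7]
width: 19.7
```

>>> send_rows:
  rows:
    - [0.0014,-0.0074,0,0,-1]
    - [0.0006,-0.0075,0,0,-1]
    - [-0.0003,-0.0076,0,0,-1]
    - [-0.0011,-0.0075,0,0,-1]
    - [-0.0019,-0.0073,0,0,-1]

```text
t: 3.9
ee_pos: [438.3, 162.1, 177.8]
orientation: [1.197, -2.902, -0.001]
ft_force: [-6.2, 3.5, 3.7]
width: 20.0
```

>>> send_rows:
  rows:
    - [-0.0027,-0.0071,0,0,-1]
    - [-0.0034,-0.0068,0,0,-1]
    - [-0.0041,-0.0064,0,0,-1]
    - [-0.0048,-0.0059,0,0,-1]
    - [-0.0054,-0.0053,0,0,-1]

```text
t: 4.4
ee_pos: [471.1, 154.0, 177.2]
orientation: [1.191, -2.893, -0.006]
ft_force: [-36.4, 11.4, 26.6]
width: 19.8
```

>>> send_rows:
  rows:
    - [0,0,0,0,-1]
    - [0,0,0,0,-1]

```text
t: 4.6
ee_pos: [470.7, 154.3, 177.4]
orientation: [1.191, -2.894, -0.006]
ft_force: [-22.7, 7.4, 17.8]
width: 19.6
```

The isolator is at its stop: the push force rose to 36 N and x is 471. I'll open and lift.

>>> send_rows:
  rows:
    - [0,0,0,0,1]
    - [0,0,0,0,1]
    - [0,0,0,0,1]
    - [0,0,-0.03,0,1]
    - [0,0,-0.035,0,1]

```text
t: 5.1
ee_pos: [475.8, 154.0, 242.8]
orientation: [1.196, -2.902, 0.0]
ft_force: [1.5, -0.3, -0.6]
width: 55.9
```

```bash
python3 -c "
from plan import *
plan([(472,394,240,45,None),(472,394,173,45,2)],1)
d=grab('top','t1');W=cloud(d);
from meas import *
Z=W[...,2];X=W[...,0];Y=W[...,1];reg=(X>380)&(X<560)&(Y>130)&(Y<420)&(Z>98)&(Z<145)
for n,m,a,b,p in comps(W,reg,4):print(n,m.round(1),'min',a.round(1),'max',b.round(1))
grab('scene','s1')
"
```

```text
t 5.1 pos [475.8 154.  242.8] phi 134.8 F [ 1.5 -0.3 -0.6] w 55.9 q6 -2.06
[[-0.0139, 0.0144, 0.0002, 0.131, 1], [-0.0119, 0.0161, 0.0002, 0.131, 1], [-0.0097, 0.0175, 0.0002, 0.131, 1], [-0.0073, 0.0186, 0.0002, 0.131, 1], [-0.0048, 0.0194, 0.0002, 0.131, 1]]
[[-0.0023, 0.0199, 0.0002, 0.131, 1], [0.0003, 0.02, 0.0002, 0.131, 1], [0.003, 0.0198, 0.0002, 0.131, 1], [0.0055, 0.0192, 0.0002, 0.131, 1], [0.008, 0.0183, 0.0002, 0.131, 1]]
[[0.0103, 0.0172, 0.0002, 0.131, 1], [0.0124, 0.0157, 0.0002, 0.131, 1], [0.0, 0.0, 0.0335, -0.0, 1], [0.0, 0.0, 0.0335, -0.0, 1]]
27 [469.1 392.7 116.6] min [463.9 388.2  98.4] max [474.5 401.8 128.5]
```

View pics/s1.png

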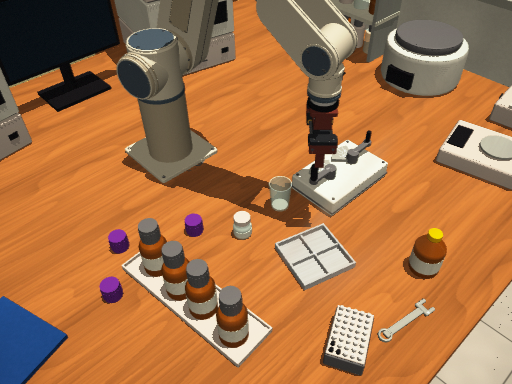

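The isolator arm now points right (-y), near (315,175). Now the selector.

>>> send_rows:
  rows:
    - [-0.0139,0.0144,0,0.131,1]
    - [-0.0119,0.0161,0,0.131,1]
    - [-0.0097,0.0175,0,0.131,1]
    - [-0.0073,0.0186,0,0.131,1]
    - [-0.0048,0.0194,0,0.131,1]

```text
t: 5.7
ee_pos: [474.7, 255.0, 242.5]
orientation: [-0.191, 3.135, -0.0]
ft_force: [0.3, 1.2, -1.1]
width: 87.5
```

>>> send_rows:
  rows:
    - [-0.0023,0.0199,0,0.131,1]
    - [0.0003,0.02,0,0.131,1]
    - [0.003,0.0198,0,0.131,1]
    - [0.0055,0.0192,0,0.131,1]
    - [0.008,0.0183,0,0.131,1]

```text
t: 6.2
ee_pos: [473.4, 355.1, 242.4]
orientation: [0.828, 3.03, -0.0]
ft_force: [-0.0, -0.2, -0.5]
width: 87.9
```

>>> send_rows:
  rows:
    - [0.0103,0.0172,0,0.131,0.2]
    - [0.0124,0.0157,0,0.131,0]
    - [0,0,0,0,0]

```text
t: 6.5
ee_pos: [473.0, 396.3, 242.4]
orientation: [1.209, 2.899, 0.002]
ft_force: [0.6, -0.5, 0.6]
width: 66.7
```

```bash
python3 -c "
from plan import *
plan([(472,394,173,45,3)],0)
grab('wrist','w2')"
```

```text
t 6.5 pos [473.  396.3 242.4] phi 44.7 F [ 0.6 -0.5  0.6] w 66.7 q6 -0.1
[[-0.0003, -0.0008, 0.0231, -0.002, 0], [-0.0003, -0.0008, 0.0231, -0.002, 0], [-0.0003, -0.0008, 0.0231, -0.002, 0]]
```

View pics/w2.png

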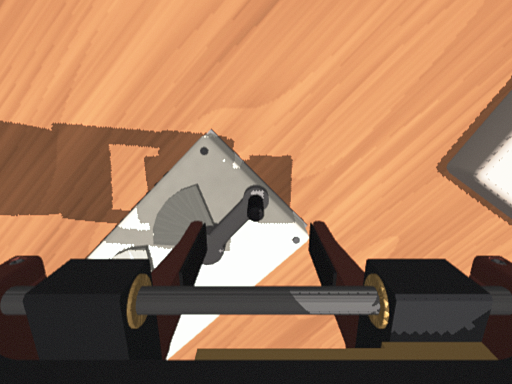

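The selector post at (256,207) is centred between the fingers (205 and 312). Descend, close and turn.

>>> send_rows:
  rows:
    - [-0.0003,-0.0008,0.023,0,0]
    - [-0.0003,-0.0008,0.023,0,0]
    - [-0.0003,-0.0008,0.023,0,0]
    - [0,0,0,0,-1]
    - [0,0,0,0,-1]

```text
t: 7.05
ee_pos: [471.7, 391.3, 173.9]
orientation: [-1.207, -2.9, 0.002]
ft_force: [-0.6, -0.9, 0.2]
width: 31.4
```

>>> send_rows:
  rows:
    - [0,0,0,0,-1]
    - [0,0,0,0,-1]
    - [0,0,0,0,-1]
    - [0,0,0,0,-1]

```text
t: 7.45
ee_pos: [472.6, 393.2, 175.5]
orientation: [1.207, 2.898, 0.006]
ft_force: [1.5, 5.1, 2.3]
width: 13.4
```

```bash
python3 -c "
from plan import *
plan(arc((472,324),90,183,173,44.8,n=15),-1)"
```

```text
t 7.45 pos [472.6 393.2 175.5] phi 44.8 F [1.5 5.1 2.3] w 13.4 q6 -0.11
[[0.006, -0.0055, 0.0025, -0.001, -1], [0.0044, -0.0062, -0.0, -0.0, -1], [0.0037, -0.0066, -0.0, -0.0, -1], [0.003, -0.007, -0.0, -0.0, -1], [0.0022, -0.0072, -0.0, -0.0, -1]]
[[0.0014, -0.0074, -0.0, -0.0, -1], [0.0006, -0.0075, -0.0, -0.0, -1], [-0.0002, -0.0076, -0.0, -0.0, -1], [-0.001, -0.0075, -0.0, -0.0, -1], [-0.0018, -0.0073, -0.0, -0.0, -1]]
[[-0.0026, -0.0071, -0.0, -0.0, -1], [-0.0034, -0.0068, -0.0, -0.0, -1], [-0.0041, -0.0064, -0.0, -0.0, -1], [-0.0048, -0.0059, -0.0, -0.0, -1], [-0.0054, -0.0053, -0.0, -0.0, -1]]
```

>>> send_rows:
  rows:
    - [0.006,-0.0055,0,0,-1]
    - [0.0044,-0.0062,0,0,-1]
    - [0.0037,-0.0066,0,0,-1]
    - [0.003,-0.007,0,0,-1]
    - [0.0022,-0.0072,0,0,-1]

```text
t: 7.95
ee_pos: [435.6, 384.1, 175.2]
orientation: [1.207, 2.899, 0.006]
ft_force: [3.1, 6.4, 0.4]
width: 13.2
```

>>> send_rows:
  rows:
    - [0.0014,-0.0074,0,0,-1]
    - [0.0006,-0.0075,0,0,-1]
    - [-0.0002,-0.0076,0,0,-1]
    - [-0.001,-0.0075,0,0,-1]
    - [-0.0018,-0.0073,0,0,-1]

```text
t: 8.45
ee_pos: [409.1, 357.3, 175.1]
orientation: [1.207, 2.9, 0.005]
ft_force: [-1.4, 7.4, 4.0]
width: 13.7
```

>>> send_rows:
  rows:
    - [-0.0026,-0.0071,0,0,-1]
    - [-0.0034,-0.0068,0,0,-1]
    - [-0.0041,-0.0064,0,0,-1]
    - [-0.0048,-0.0059,0,0,-1]
    - [-0.0054,-0.0053,0,0,-1]

```text
t: 8.95
ee_pos: [402.7, 324.2, 175.9]
orientation: [1.213, 2.897, 0.021]
ft_force: [-11.4, 48.8, -6.3]
width: 13.4
```

>>> send_rows:
  rows:
    - [0,0,0,0,-1]
    - [0,0,0,0,-1]

```text
t: 9.15
ee_pos: [402.9, 324.6, 176.0]
orientation: [1.211, 2.897, 0.02]
ft_force: [-3.7, 27.7, -0.8]
width: 13.3
```

>>> send_rows:
  rows:
    - [0,0,0,0,1]
    - [0,0,0,0,1]
    - [0,0,0,0,1]
    - [0,0,-0.03,0,1]
    - [0,0,-0.04,0,1]

```text
t: 9.65
ee_pos: [399.5, 317.7, 242.7]
orientation: [-1.208, -2.897, 0.01]
ft_force: [0.8, -0.1, -0.2]
width: 49.9
```

```bash
python3 -c "
from plan import *
plan([(402,250,250,90,None),(358.5,-299,250,90,None)],1)
d=grab('top','t2');W=cloud(d);
from meas import *
Z=W[...,2];X=W[...,0];Y=W[...,1];reg=(X>380)&(X<560)&(Y>130)&(Y<420)&(Z>98)&(Z<145)
for n,m,a,b,p in comps(W,reg,4):print(n,m.round(1),'min',a.round(1),'max',b.round(1))
grab('scene','s2')
"
```

```text
t 9.65 pos [399.5 317.7 242.7] phi 44.7 F [ 0.8 -0.1 -0.2] w 49.9 q6 -0.13
[[-0.0083, -0.0076, -0.0012, -0.132, 1], [-0.0072, -0.0087, -0.0012, -0.132, 1], [-0.006, -0.0095, -0.0012, -0.132, 1], [-0.0047, -0.0103, -0.0012, -0.132, 1], [-0.0033, -0.0108, -0.0012, -0.132, 1]]
[[-0.0019, -0.0111, -0.0012, -0.132, 1], [0.0036, -0.0457, -0.0, -0.0, 1], [0.0036, -0.0457, -0.0, -0.0, 1], [0.0036, -0.0457, -0.0, -0.0, 1], [0.0036, -0.0457, -0.0, -0.0, 1]]
[[0.0036, -0.0457, -0.0, -0.0, 1], [0.0036, -0.0457, -0.0, -0.0, 1], [0.0036, -0.0457, -0.0, -0.0, 1], [0.0036, -0.0457, -0.0, -0.0, 1], [0.0036, -0.0457, -0.0, -0.0, 1]]
[[0.0036, -0.0457, -0.0, -0.0, 1], [0.0036, -0.0457, -0.0, -0.0, 1], [0.0036, -0.0457, -0.0, -0.0, 1]]
46 [467.7 153.5 130.2] min [460.3 145.6  99.7] max [480.1 164.  142.6]
```

View pics/s2.png

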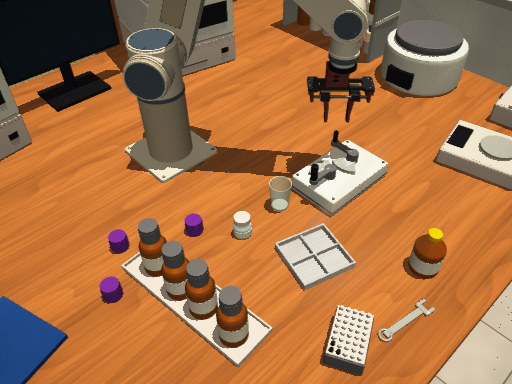

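Both cranks look turned: the isolator post is at y=153.5 and the selector arm points towards the robot near (337,140). Next I'll fit the rack and cap tops.

```bash
cat > rack.py <<'E'
from meas import *
from scipy.optimize import minimize
def fit(W,x0=(613,10,-13),r=160,show=True):
    P=W.reshape(-1,3);P=P[np.isfinite(P[:,0])]
    P=P[(np.hypot(P[:,0]-x0[0],P[:,1]-x0[1])<r)&(P[:,2]>13)&(P[:,2]<26)][:,:2]
    L=np.array([-72.5,0,72.5])
    def cost(v):
        c,s=np.cos(np.radians(v[2])),np.sin(np.radians(v[2]))
        q=(P-v[:2])@np.array([[c,-s],[s,c]])
        d=np.abs(np.abs(q)[:,:,None]-np.array([0,72.5])).min(2)
        oth=np.maximum(np.abs(q)-75,0)[:,::-1]
        d=np.hypot(d,oth).min(1)
        return np.mean(np.minimum(np.maximum(d-2.5,0),8)**1)
    best=min((minimize(cost,(x0[0]+a,x0[1]+b,y),method='Nelder-Mead',options=dict(xatol=.05,fatol=1e-4)) for a in(-12,0,12) for b in(-12,0,12) for y in(x0[2]-8,x0[2],x0[2]+8)),key=lambda r:r.fun)
    return best.x.round(1),round(best.fun,2),len(P)
def wells(v):
    t=np.radians(v[2]);R=np.array([[np.cos(t),-np.sin(t)],[np.sin(t),np.cos(t)]])
    return [(np.array(v[:2])+R@np.array(k)*36.25).round(1).tolist() for k in((-1,-1),(-1,1),(1,-1),(1,1))]
E
python3 - <<'E'
from rack import *
for cam in('top','scene'):
    d=get_image(cam);W=cloud(d);v=fit(W);print(cam,v,wells(v[0]))
    Z=W[...,2];X=W[...,0];Y=W[...,1]
    for c in((358.5,-299.5),(453,-300.5),(531.5,-292),(634,-287)):
        m=(np.hypot(X-c[0],Y-c[1])<16)&(Z>100);print(c,np.median(Z[m]).round(1))
    # top disc centre
    for c in((358.5,-299.5),(453,-300.5),(531.5,-292),(634,-287)):
        m=(np.hypot(X-c[0],Y-c[1])<35)&(Z>156);p=W[m][:,:2].astype(np.float32);print(np.round(cv2.minEnclosingCircle(p),1) if 0 else cv2.minEnclosingCircle(p), cv2.fitEllipse(cv2.convexHull(p))[:2])
from plan import *
plan([(358,-299,270,-58,None)],1)
E
```

```text
top (array([609.8,   8.6, -16.2]), np.float64(0.14), 387) [[564.9, -16.1], [585.1, 53.5], [634.5, -36.3], [654.7, 33.3]]
(358.5, -299.5) 160.3
(453, -300.5) 160.9
(531.5, -292) 160.2
(634, -287) 160.8
((357.1279602050781, -299.2805480957031), 23.075761795043945) ((357.2111511230469, -299.41064453125), (44.179710388183594, 45.20557403564453))
((452.1359558105469, -299.7950744628906), 22.891416549682617) ((452.2467956542969, -299.6239929199219), (43.684879302978516, 45.112056732177734))
((531.3303833007812, -291.24017333984375), 23.53099822998047) ((530.7711791992188, -291.86083984375), (43.7454833984375, 45.5137825012207))
((632.0885009765625, -286.0850830078125), 23.747175216674805) ((632.1499633789062, -286.04595947265625), (44.58367156982422, 45.56206130981445))
scene (array([612.3,   8.3, -16. ]), np.float64(0.38), 822) [[567.5, -16.6], [587.4, 53.1], [637.2, -36.5], [657.1, 33.2]]
(358.5, -299.5) 159.7
(453, -300.5) 159.7
(531.5, -292) 159.7
(634, -287) 159.8
((359.95513916015625, -299.2140808105469), 24.478939056396484) ((359.6329040527344, -299.44158935546875), (44.496997833251
[... 367 characters left out ...]
) ((634.6010131835938, -286.56085205078125), (44.70371627807617, 45.9005126953125))
t 9.85 pos [400.9 318.9 244.4] phi 44.7 F [-0.5 -1.  -0.5] w 66.1 q6 -0.13
[[-0.0292, -0.0332, -0.0018, 0.128, 1], [-0.0332, -0.0292, -0.0018, 0.128, 1], [-0.0367, -0.0248, -0.0018, 0.128, 1], [-0.0395, -0.0199, -0.0018, 0.128, 1], [-0.0417, -0.0147, -0.0018, 0.128, 1]]
[[-0.0433, -0.0092, -0.0018, 0.128, 1], [-0.0441, -0.0036, -0.0018, 0.128, 1], [-0.0442, 0.0021, -0.0018, 0.128, 1], [-0.0436, 0.0077, -0.0018, 0.128, 1], [-0.0422, 0.0132, -0.0018, 0.128, 1]]
[[-0.0402, 0.0185, -0.0018, 0.128, 1], [-0.0375, 0.0235, -0.0018, 0.128, 1], [-0.0342, 0.0281, -0.0018, 0.128, 1], [-0.0303, 0.0322, -0.0018, 0.128, 1]]
```

>>> send_rows:
  rows:
    - [-0.0292,-0.0332,-0.0018,0.128,1]
    - [-0.0332,-0.0292,-0.0018,0.128,1]
    - [-0.0367,-0.0248,-0.0018,0.128,1]
    - [-0.0395,-0.0199,-0.0018,0.128,1]
    - [-0.0417,-0.0147,-0.0018,0.128,1]

```text
t: 10.35
ee_pos: [384.0, 96.8, 251.7]
orientation: [-2.064, -2.366, 0.005]
ft_force: [0.7, -0.1, 0.1]
width: 87.6
```

>>> send_rows:
  rows:
    - [-0.0433,-0.0092,-0.0018,0.128,1]
    - [-0.0441,-0.0036,-0.0018,0.128,1]
    - [-0.0442,0.0021,-0.0018,0.128,1]
    - [-0.0436,0.0077,-0.0018,0.128,1]
    - [-0.0422,0.0132,-0.0018,0.128,1]

```text
t: 10.85
ee_pos: [369.0, -123.5, 260.8]
orientation: [-2.703, -1.595, 0.003]
ft_force: [0.8, 0.7, -0.6]
width: 88.0
```

>>> send_rows:
  rows:
    - [-0.0402,0.0185,-0.0018,0.128,1]
    - [-0.0375,0.0235,-0.0018,0.128,1]
    - [-0.0342,0.0281,-0.0018,0.128,1]
    - [-0.0303,0.0322,-0.0018,0.128,1]
    - [0,0,0,0,1]

```text
t: 11.35
ee_pos: [358.0, -302.6, 268.2]
orientation: [3.023, 0.856, -0.001]
ft_force: [1.5, 0.1, -0.8]
width: 87.8
```

Run:
```python
from plan import *
plan([(358.5,-299.4,212,-60,3)],1)
grab('wrist','w3')
```

```text
t 11.35 pos [ 358.  -302.6  268.2] phi -58.4 F [ 1.5  0.1 -0.8] w 87.8 q6 0.29
[[0.0007, -0.0008, 0.0187, 0.009, 1], [0.0007, -0.0008, 0.0187, 0.009, 1], [0.0007, -0.0008, 0.0187, 0.009, 1]]
```

View pics/w3.png

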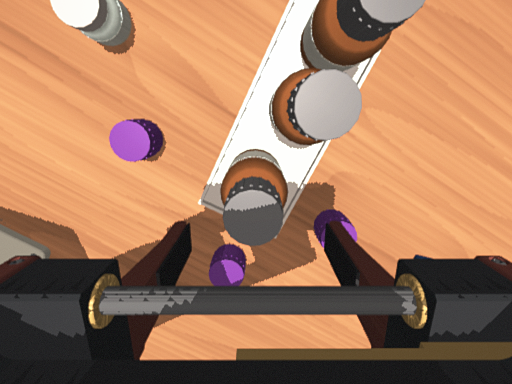

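Cap 1 at (253,217) is centred between the fingers. The purple look-alikes sit low on the bench, clear of the fingers.

>>> send_rows:
  rows:
    - [0.0007,-0.0008,0.019,0.009,1]
    - [0.0007,-0.0008,0.019,0.009,1]
    - [0.0007,-0.0008,0.018,0.009,1]
    - [0,0,0,0,-1]
    - [0,0,0,0,-1]

```text
t: 11.9
ee_pos: [358.9, -294.2, 212.7]
orientation: [-3.028, -0.829, 0.003]
ft_force: [0.6, -0.7, 0.6]
width: 75.2
```

>>> send_rows:
  rows:
    - [0,0,0,0,-1]
    - [0,0,0,0,-1]
    - [0,0,0,0,-1]
    - [0,0,0,0,-1]
    - [0,0,0,0,-1]

```text
t: 12.4
ee_pos: [359.6, -295.7, 213.8]
orientation: [3.03, 0.827, 0.001]
ft_force: [0.4, 1.4, 4.1]
width: 46.0
```

>>> send_rows:
  rows:
    - [0,0,-0.01,0,-1]
    - [0,0,-0.015,0,-1]
    - [0,0,-0.02,0,-1]
    - [0,0,-0.025,0,-1]
    - [0,0,0,0,-1]

```text
t: 12.9
ee_pos: [360.5, -296.5, 286.5]
orientation: [3.026, 0.826, 0.005]
ft_force: [0.6, -0.4, -1.6]
width: 45.8
```

Run:
```python
from rack import *
from plan import *
grab('scene','s3');d=grab('top')
v=fit(cloud(d));print(v,wells(v[0]))
w=wells(v[0])[3]
plan([(w[0]+1.2,w[1],250,-61,None)],-1)
```

```text
(array([610. ,   8.5, -16.1]), np.float64(0.17), 389) [[565.1, -16.3], [585.2, 53.4], [634.8, -36.4], [654.9, 33.3]]
t 13.0 pos [ 359.4 -295.5  283.8] phi -59.5 F [-1.1 -0.1 -0.7] w 46.1 q6 0.32
[[0.0423, -0.0133, 0.0034, 0.003, -1], [0.0422, -0.0134, 0.0034, 0.003, -1], [0.0422, -0.0135, 0.0034, 0.003, -1], [0.0422, -0.0136, 0.0034, 0.003, -1], [0.0421, -0.0137, 0.0034, 0.003, -1]]
[[0.0421, -0.0138, 0.0034, 0.003, -1], [0.042, -0.0139, 0.0034, 0.003, -1], [0.042, -0.014, 0.0034, 0.003, -1], [0.042, -0.0141, 0.0034, 0.003, -1], [0.0419, -0.0143, 0.0034, 0.003, -1]]
```

View pics/s3.png

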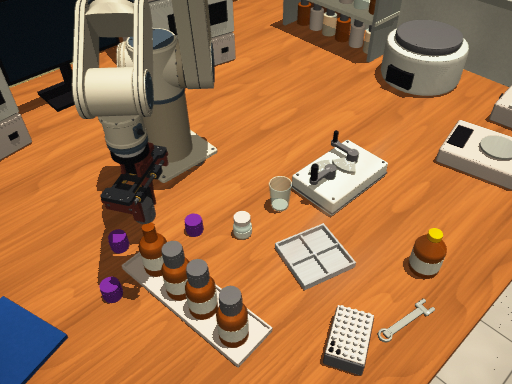

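Bottle 1 at (150,240) is bare and upright, with the cap in the grip. Now to well 4.

>>> send_rows:
  rows:
    - [0.0423,-0.0133,0.0034,0.003,-1]
    - [0.0422,-0.0134,0.0034,0.003,-1]
    - [0.0422,-0.0135,0.0034,0.003,-1]
    - [0.0422,-0.0136,0.0034,0.003,-1]
    - [0.0421,-0.0137,0.0034,0.003,-1]

```text
t: 13.5
ee_pos: [508.1, -129.3, 264.9]
orientation: [-3.036, -0.804, 0.003]
ft_force: [-0.6, -0.1, 0.0]
width: 46.0
```

>>> send_rows:
  rows:
    - [0.0421,-0.0138,0.0034,0.003,-1]
    - [0.042,-0.0139,0.0034,0.003,-1]
    - [0.042,-0.014,0.0034,0.003,-1]
    - [0.042,-0.0141,0.0034,0.003,-1]
    - [0.0419,-0.0143,0.0034,0.003,-1]

```text
t: 14.0
ee_pos: [656.8, 34.5, 247.3]
orientation: [-3.042, -0.782, 0.004]
ft_force: [0.7, 0.8, 0.5]
width: 46.1
```

>>> send_rows:
  rows:
    - [0,0,0,0,-1]
    - [0,0,0,0,-1]
    - [0,0,0,0,-1]

```text
t: 14.3
ee_pos: [655.4, 32.2, 248.1]
orientation: [-3.043, -0.781, 0.004]
ft_force: [-0.0, -0.0, 0.1]
width: 45.7
```

Run:
```python
from rack import *
from plan import *
grab('wrist','w4');grab('scene','s4');d=get_image('scene');print(fit(cloud(d)));
w=(656,33.3)
plan([(w[0],w[1],140,-61,3),(w[0],w[1],104,-61,2)],-1)
```

```text
(array([612.5,   8.4, -16.3]), np.float64(0.2), 807)
t 14.45 pos [655.9  31.8 249.2] phi -61.3 F [ 0.2 -0.1 -0.7] w 45.8 q6 1.1
[[0.0003, -0.0004, 0.0364, -0.002, -1], [0.0003, -0.0004, 0.0364, -0.002, -1], [0.0003, -0.0004, 0.0364, -0.002, -1], [0.0, 0.0, 0.018, -0.0, -1], [0.0, 0.0, 0.018, -0.0, -1]]
```

View pics/w4.png

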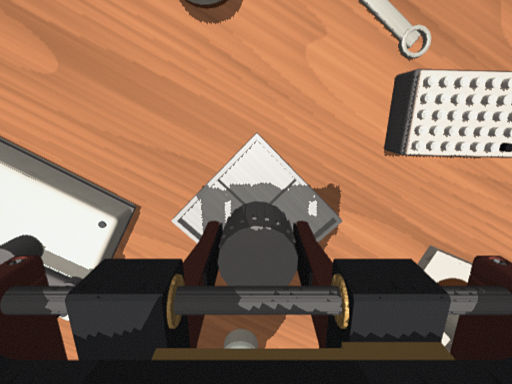

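View pics/s4.png

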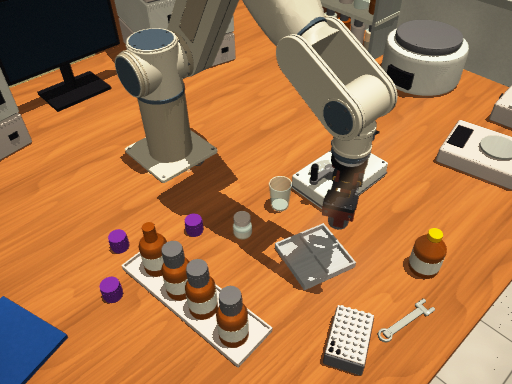

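The cap is held upright between the fingers at (258,245), and the rack hasn't moved. Lower it.

>>> send_rows:
  rows:
    - [0.0003,-0.0004,0.036,0,-1]
    - [0.0003,-0.0004,0.036,0,-1]
    - [0.0003,-0.0004,0.036,0,-1]
    - [0,0,0.018,0,-1]
    - [0,0,0.012,0,-1]

```text
t: 14.95
ee_pos: [656.1, 33.8, 110.0]
orientation: [-3.043, -0.78, 0.003]
ft_force: [1.1, 0.5, -0.6]
width: 45.5
```

>>> send_rows:
  rows:
    - [0,0,0.005,0,-1]
    - [0,0,0,0,-1]

```text
t: 15.15
ee_pos: [657.2, 34.3, 106.7]
orientation: [3.043, 0.781, 0.001]
ft_force: [0.7, -0.5, -0.6]
width: 45.8
```

>>> send_rows:
  rows:
    - [0,0,0.002,0,-1]
    - [0,0,0,0,0.4]
    - [0,0,0,0,0.8]
    - [0,0,0,0,0.8]
    - [0,0,0,0,0.8]

```text
t: 15.65
ee_pos: [656.9, 34.5, 104.6]
orientation: [3.043, 0.782, 0.001]
ft_force: [0.1, 0.8, -0.0]
width: 74.6
```

>>> send_rows:
  rows:
    - [0,0,-0.03,0,1]
    - [0,0,-0.04,0,1]
    - [0,0,-0.045,0,1]
    - [0,0,-0.045,0,1]
    - [0,0,0,0,1]

```text
t: 16.15
ee_pos: [660.0, 34.6, 271.6]
orientation: [3.04, 0.781, 0.018]
ft_force: [-0.2, 0.3, 0.0]
width: 87.9
```

Run:
```python
from rack import *
from plan import *
grab('scene','s5')
plan([(453.5,-300,268,-60,None)],1)
```

```text
t 16.2 pos [658.5  34.5 268.3] phi -61.2 F [-0.   0.2 -0.4] w 87.7 q6 1.1
[[-0.0379, 0.0216, 0.0, -0.002, 1], [-0.0379, 0.0215, 0.0, -0.002, 1], [-0.038, 0.0214, 0.0, -0.002, 1], [-0.038, 0.0213, 0.0, -0.002, 1], [-0.0381, 0.0212, 0.0, -0.002, 1]]
[[-0.0381, 0.0212, 0.0, -0.002, 1], [-0.0382, 0.0211, 0.0, -0.002, 1], [-0.0382, 0.021, 0.0, -0.002, 1], [-0.0383, 0.0209, 0.0, -0.002, 1]]
```

View pics/s5.png

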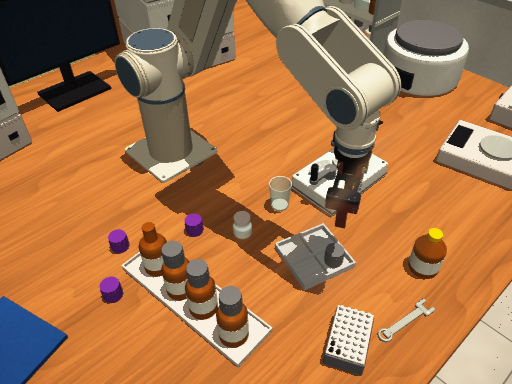

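Cap 1 stands upright in its well at (334,255). Next cap 2.

>>> send_rows:
  rows:
    - [-0.0379,0.0216,0,-0.002,1]
    - [-0.0379,0.0215,0,-0.002,1]
    - [-0.038,0.0214,0,-0.002,1]
    - [-0.038,0.0213,0,-0.002,1]
    - [-0.0381,0.0212,0,-0.002,1]

```text
t: 16.7
ee_pos: [540.9, -152.3, 262.8]
orientation: [-3.038, -0.797, 0.003]
ft_force: [0.6, 0.3, 0.2]
width: 87.7
```

>>> send_rows:
  rows:
    - [-0.0381,0.0212,0,-0.002,1]
    - [-0.0382,0.0211,0,-0.002,1]
    - [-0.0382,0.021,0,-0.002,1]
    - [-0.0383,0.0209,0,-0.002,1]

```text
t: 17.1
ee_pos: [449.6, -300.8, 263.0]
orientation: [-3.034, -0.809, 0.002]
ft_force: [-0.0, 0.5, 0.7]
width: 88.0
```

>>> send_rows:
  rows:
    - [0,0,0,0,1]
    - [0,0,0,0,1]
    - [0,0,0,0,1]

```text
t: 17.4
ee_pos: [451.4, -299.0, 263.5]
orientation: [-3.034, -0.809, 0.001]
ft_force: [0.1, 0.2, 0.2]
width: 88.1
```

Run:
```python
from plan import *
plan([(453.5,-300,212,-60,3)],1)
grab('wrist','w5')
```

```text
t 17.4 pos [ 451.4 -299.   263.5] phi -60.1 F [0.1 0.2 0.2] w 88.1 q6 0.44
[[0.0004, 0.0006, 0.0172, -0.001, 1], [0.0004, 0.0006, 0.0172, -0.001, 1], [0.0004, 0.0006, 0.0172, -0.001, 1]]
```

View pics/w5.png

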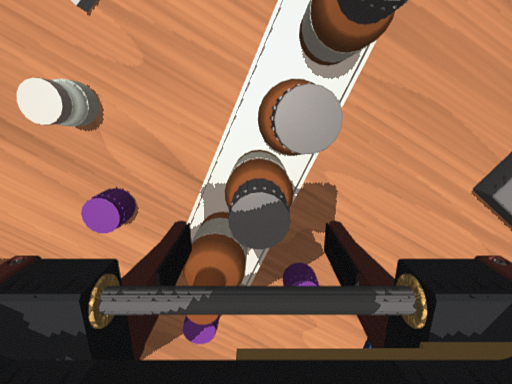

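Cap 2 at (259,218) is centred. Descend and grip.

>>> send_rows:
  rows:
    - [0.0004,0.0006,0.017,0,1]
    - [0.0004,0.0006,0.017,0,1]
    - [0.0004,0.0006,0.017,0,1]
    - [0,0,0,0,-1]
    - [0,0,0,0,-1]

```text
t: 17.95
ee_pos: [453.8, -300.0, 213.2]
orientation: [-3.034, -0.811, 0.001]
ft_force: [0.4, 0.3, 0.5]
width: 75.3
```

>>> send_rows:
  rows:
    - [0,0,0,0,-1]
    - [0,0,0,0,-1]
    - [0,0,0,0,-1]
    - [0,0,0,0,-1]
    - [0,0,0,0,-1]

```text
t: 18.45
ee_pos: [453.4, -301.0, 213.8]
orientation: [3.035, 0.808, 0.001]
ft_force: [-0.8, 2.3, 4.0]
width: 45.6
```

>>> send_rows:
  rows:
    - [0,0,-0.01,0,-1]
    - [0,0,-0.015,0,-1]
    - [0,0,-0.02,0,-1]
    - [0,0,-0.025,0,-1]
    - [0,0,0,0,-1]

```text
t: 18.95
ee_pos: [454.6, -301.9, 286.8]
orientation: [3.031, 0.807, 0.006]
ft_force: [0.7, -0.1, -0.2]
width: 45.2
```

Run:
```python
from rack import *
from plan import *
d=grab('scene','s6');print(fit(cloud(d)));d=grab('top')
v=fit(cloud(d));print(v);v[0][0]+=1.2;print(wells(v[0]))
w=wells(v[0])[2]
plan([(w[0],w[1],250,-61,None)],-1)
```

```text
(array([612.3,   8.3, -16.2]), np.float64(1.02), 840)
(array([609.8,   8.6, -16.3]), np.float64(0.52), 409)
[[566.0, -16.0], [586.4, 53.6], [635.6, -36.4], [656.0, 33.2]]
t 19.05 pos [ 453.3 -301.   283.7] phi -60.2 F [ 0.3  0.7 -0.3] w 45.5 q6 0.44
[[0.0362, -0.0173, 0.0042, 0.002, -1], [0.0362, -0.0174, 0.0042, 0.002, -1], [0.0362, -0.0175, 0.0042, 0.002, -1], [0.0361, -0.0175, 0.0042, 0.002, -1], [0.0361, -0.0176, 0.0042, 0.002, -1]]
[[0.0361, -0.0177, 0.0042, 0.002, -1], [0.036, -0.0177, 0.0042, 0.002, -1], [0.036, -0.0178, 0.0042, 0.002, -1]]
```

View pics/s6.png

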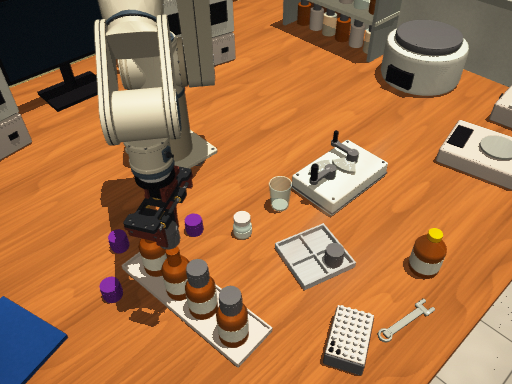

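Cap 2 is lifted and bottle 2 stands upright. Now well 3.

>>> send_rows:
  rows:
    - [0.0362,-0.0173,0.0042,0.002,-1]
    - [0.0362,-0.0174,0.0042,0.002,-1]
    - [0.0362,-0.0175,0.0042,0.002,-1]
    - [0.0361,-0.0175,0.0042,0.002,-1]
    - [0.0361,-0.0176,0.0042,0.002,-1]

```text
t: 19.55
ee_pos: [567.3, -134.1, 260.6]
orientation: [-3.039, -0.793, 0.003]
ft_force: [0.9, -0.4, -0.3]
width: 45.6
```

>>> send_rows:
  rows:
    - [0.0361,-0.0177,0.0042,0.002,-1]
    - [0.036,-0.0177,0.0042,0.002,-1]
    - [0.036,-0.0178,0.0042,0.002,-1]
    - [0,0,0,0,-1]
    - [0,0,0,0,-1]

```text
t: 20.05
ee_pos: [635.1, -35.8, 247.9]
orientation: [-3.041, -0.787, 0.005]
ft_force: [-1.4, -0.1, -0.8]
width: 45.4
```

Run:
```python
from rack import *
from plan import *
d=grab('scene','s7');print(fit(cloud(d)))
grab('wrist','w7')
w=(635.6,-36.4)
plan([(w[0],w[1],140,-61,3),(w[0],w[1],110,-61,2)],-1)
```

```text
(array([612.3,   8.4, -16. ]), np.float64(1.05), 770)
t 20.15 pos [634.8 -37.2 248.7] phi -61.1 F [-0.1 -0.  -0.6] w 45.4 q6 0.99
[[0.0004, -0.0001, 0.0362, -0.001, -1], [0.0004, -0.0001, 0.0362, -0.001, -1], [0.0004, -0.0001, 0.0362, -0.001, -1], [0.0, 0.0, 0.015, -0.0, -1], [0.0, 0.0, 0.015, -0.0, -1]]
```

View pics/w7.png

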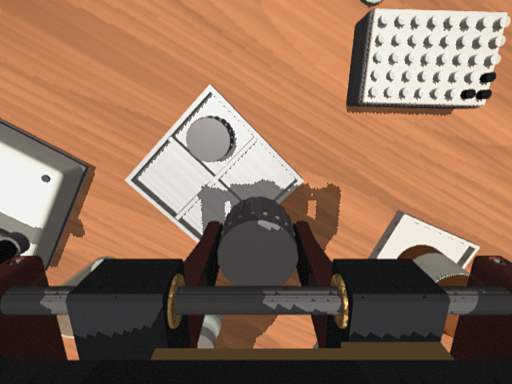

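The held cap lines up with the empty well at (257,172), next to cap 1's at (211,138). Lower it.

>>> send_rows:
  rows:
    - [0.0004,0,0.036,0,-1]
    - [0.0004,0,0.036,0,-1]
    - [0.0004,0,0.036,0,-1]
    - [0,0,0.018,0,-1]
    - [0,0,0.012,0,-1]

```text
t: 20.65
ee_pos: [635.3, -37.3, 109.8]
orientation: [-3.042, -0.782, 0.004]
ft_force: [0.1, -0.7, -0.5]
width: 45.5
```

>>> send_rows:
  rows:
    - [0,0,0.006,0,-1]
    - [0,0,0,0,-1]

```text
t: 20.85
ee_pos: [636.7, -36.6, 105.6]
orientation: [-3.042, -0.783, 0.0]
ft_force: [-0.5, -0.1, -1.3]
width: 45.8
```

>>> send_rows:
  rows:
    - [0,0,0.001,0,-1]
    - [0,0,0,0,0.4]
    - [0,0,0,0,0.8]
    - [0,0,0,0,0.8]
    - [0,0,0,0,0.8]

```text
t: 21.35
ee_pos: [637.0, -35.9, 105.1]
orientation: [3.042, 0.785, 0.001]
ft_force: [0.1, -0.7, 0.1]
width: 73.9
```

>>> send_rows:
  rows:
    - [0,0,-0.03,0,1]
    - [0,0,-0.04,0,1]
    - [0,0,-0.045,0,1]
    - [0,0,-0.045,0,1]
    - [0,0,0,0,1]

```text
t: 21.85
ee_pos: [640.0, -36.1, 271.8]
orientation: [3.038, 0.784, 0.017]
ft_force: [1.3, 0.3, -0.3]
width: 87.9
```

Run:
```python
from rack import *
from plan import *
grab('scene','s8')
plan([(532,-292,268,-60,None)],1)
```

```text
t 21.9 pos [638.5 -36.  268.6] phi -61.1 F [-0.4  0.5 -0.8] w 88.0 q6 0.99
[[-0.031, 0.0246, 0.0001, -0.003, 1], [-0.0311, 0.0246, 0.0001, -0.003, 1], [-0.0311, 0.0245, 0.0001, -0.003, 1], [-0.0312, 0.0244, 0.0001, -0.003, 1], [-0.0313, 0.0243, 0.0001, -0.003, 1]]
[[-0.0313, 0.0242, 0.0001, -0.003, 1], [-0.0314, 0.0241, 0.0001, -0.003, 1]]
```

View pics/s8.png

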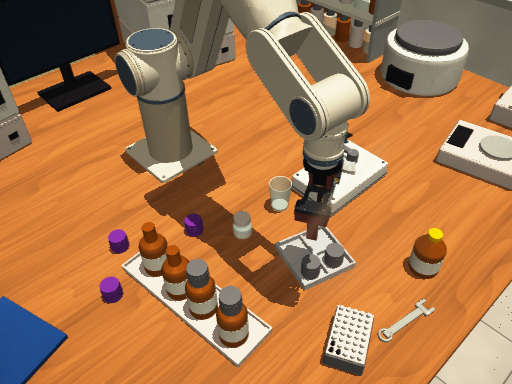

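Two caps are now in the rack, at (312,265) and (334,255). Next cap 3.

>>> send_rows:
  rows:
    - [-0.031,0.0246,0,-0.003,1]
    - [-0.0311,0.0246,0,-0.003,1]
    - [-0.0311,0.0245,0,-0.003,1]
    - [-0.0312,0.0244,0,-0.003,1]
    - [-0.0313,0.0243,0,-0.003,1]

```text
t: 22.4
ee_pos: [559.4, -219.8, 263.1]
orientation: [-3.034, -0.808, 0.003]
ft_force: [-0.2, -0.5, 0.2]
width: 87.8
```

>>> send_rows:
  rows:
    - [-0.0313,0.0242,0,-0.003,1]
    - [-0.0314,0.0241,0,-0.003,1]
    - [0,0,0,0,1]
    - [0,0,0,0,1]
    - [0,0,0,0,1]

```text
t: 22.9
ee_pos: [530.5, -291.0, 263.8]
orientation: [-3.032, -0.817, 0.002]
ft_force: [0.1, -0.3, -0.4]
width: 87.9
```

Run:
```python
from plan import *
plan([(532,-292,212,-60,3)],1)
grab('wrist','w8')
```

```text
t 22.9 pos [ 530.5 -291.   263.8] phi -59.8 F [ 0.1 -0.3 -0.4] w 87.9 q6 0.52
[[0.0003, 0.0006, 0.0173, 0.001, 1], [0.0003, 0.0006, 0.0173, 0.001, 1], [0.0003, 0.0006, 0.0173, 0.001, 1]]
```

View pics/w8.png

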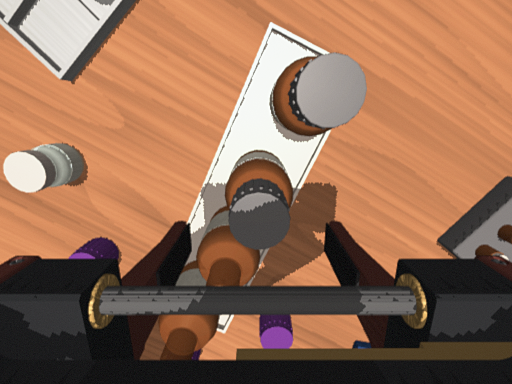

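Cap 3 at (259,220) is centred and the fingers are clear of bottle 2.

>>> send_rows:
  rows:
    - [0.0003,0.0006,0.017,0,1]
    - [0.0003,0.0006,0.017,0,1]
    - [0.0003,0.0006,0.017,0,1]
    - [0,0,0,0,-1]
    - [0,0,0,0,-1]

```text
t: 23.45
ee_pos: [532.6, -292.1, 213.7]
orientation: [-3.033, -0.818, 0.001]
ft_force: [0.7, -0.0, 0.9]
width: 75.6
```

>>> send_rows:
  rows:
    - [0,0,0,0,-1]
    - [0,0,0,0,-1]
    - [0,0,0,0,-1]
    - [0,0,0,0,-1]
    - [0,0,0,0,-1]

```text
t: 23.95
ee_pos: [532.4, -293.2, 214.2]
orientation: [3.033, 0.816, 0.001]
ft_force: [-0.5, 0.7, 4.5]
width: 45.1
```

>>> send_rows:
  rows:
    - [0,0,-0.01,0,-1]
    - [0,0,-0.015,0,-1]
    - [0,0,-0.02,0,-1]
    - [0,0,-0.025,0,-1]
    - [0,0,0,0,-1]

```text
t: 24.45
ee_pos: [533.9, -294.1, 288.2]
orientation: [3.029, 0.815, 0.008]
ft_force: [0.0, 0.1, 0.0]
width: 45.6
```

Run:
```python
from rack import *
from plan import *
d=grab('scene','s9');print(fit(cloud(d)));d=grab('top')
v=fit(cloud(d));print(v);v[0][0]+=1.2;print(wells(v[0]))
w=wells(v[0])[1]
plan([(w[0],w[1],250,-61,None)],-1)
```

```text
(array([612.4,   8.4, -16.3]), np.float64(1.43), 852)
(array([610. ,   8.5, -16.1]), np.float64(0.71), 413)
[[566.3, -16.3], [586.4, 53.4], [636.0, -36.4], [656.1, 33.3]]
t 24.55 pos [ 532.4 -293.2  284.7] phi -59.9 F [-0.5  0.4 -0.1] w 44.9 q6 0.52
[[0.0276, -0.0341, 0.0043, 0.002, -1], [0.0275, -0.0342, 0.0043, 0.002, -1], [0.0274, -0.0342, 0.0043, 0.002, -1], [0.0273, -0.0343, 0.0043, 0.002, -1], [0.0272, -0.0344, 0.0043, 0.002, -1]]
[[0.0272, -0.0344, 0.0043, 0.002, -1], [0.0271, -0.0345, 0.0043, 0.002, -1], [0.027, -0.0346, 0.0043, 0.002, -1]]
```

View pics/s9.png

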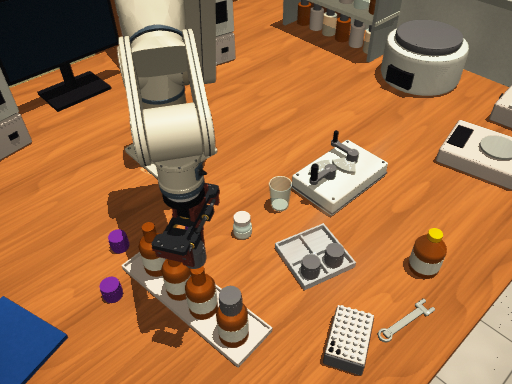

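Cap 3 is off, and bottle 3 at (200,290) stands upright. Now well 2.

>>> send_rows:
  rows:
    - [0.0276,-0.0341,0.0043,0.002,-1]
    - [0.0275,-0.0342,0.0043,0.002,-1]
    - [0.0274,-0.0342,0.0043,0.002,-1]
    - [0.0273,-0.0343,0.0043,0.002,-1]
    - [0.0272,-0.0344,0.0043,0.002,-1]

```text
t: 25.05
ee_pos: [565.0, -74.6, 260.9]
orientation: [-3.037, -0.8, 0.003]
ft_force: [-0.1, -0.1, -0.6]
width: 44.7
```

>>> send_rows:
  rows:
    - [0.0272,-0.0344,0.0043,0.002,-1]
    - [0.0271,-0.0345,0.0043,0.002,-1]
    - [0.027,-0.0346,0.0043,0.002,-1]
    - [0,0,0,0,-1]
    - [0,0,0,0,-1]

```text
t: 25.55
ee_pos: [584.9, 54.5, 248.1]
orientation: [-3.039, -0.796, 0.004]
ft_force: [0.3, -0.6, -0.5]
width: 45.3
```

Run:
```python
from rack import *
from plan import *
d=grab('scene','s10');print(fit(cloud(d)))
grab('wrist','w10')
w=(586.3,53.4)
plan([(w[0],w[1],140,-61,3),(w[0],w[1],110,-61,2)],-1)
```

```text
(array([612.5,   8.3, -16.1]), np.float64(1.48), 853)
t 25.65 pos [585.1  52.9 248.7] phi -60.8 F [-0.6  0.1 -0.4] w 44.9 q6 1.13
[[0.0004, 0.0, 0.0362, 0.001, -1], [0.0004, 0.0, 0.0362, 0.001, -1], [0.0004, 0.0, 0.0362, 0.001, -1], [0.0, 0.0, 0.015, -0.0, -1], [0.0, 0.0, 0.015, -0.0, -1]]
```

View pics/w10.png

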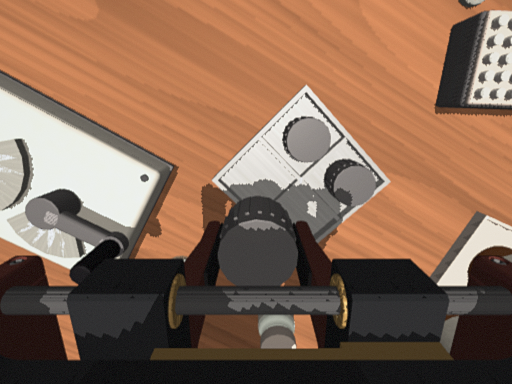

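The held cap is over the empty well at (257,175), beside the two filled wells. The gripper body will clear the isolator post by about 45 mm.

>>> send_rows:
  rows:
    - [0.0004,0,0.036,0,-1]
    - [0.0004,0,0.036,0,-1]
    - [0.0004,0,0.036,0,-1]
    - [0,0,0.018,0,-1]
    - [0,0,0.012,0,-1]

```text
t: 26.15
ee_pos: [585.7, 52.6, 109.5]
orientation: [-3.041, -0.789, 0.004]
ft_force: [1.4, -0.4, -0.2]
width: 44.9
```

>>> send_rows:
  rows:
    - [0,0,0.006,0,-1]
    - [0,0,0,0,-1]

```text
t: 26.35
ee_pos: [586.7, 53.6, 105.2]
orientation: [3.04, 0.791, -0.0]
ft_force: [0.4, 0.6, -0.6]
width: 45.2
```

>>> send_rows:
  rows:
    - [0,0,0.001,0,-1]
    - [0,0,0,0,0.4]
    - [0,0,0,0,0.8]
    - [0,0,0,0,0.8]
    - [0,0,0,0,0.8]

```text
t: 26.85
ee_pos: [586.8, 54.5, 104.6]
orientation: [3.04, 0.792, 0.001]
ft_force: [0.5, 0.5, 0.1]
width: 73.6
```

>>> send_rows:
  rows:
    - [0,0,-0.03,0,1]
    - [0,0,-0.04,0,1]
    - [0,0,-0.045,0,1]
    - [0,0,-0.045,0,1]
    - [0,0,0,0,1]

```text
t: 27.35
ee_pos: [589.7, 54.7, 270.8]
orientation: [3.038, 0.792, 0.018]
ft_force: [0.7, 0.6, 0.4]
width: 87.7
```

Run:
```python
from rack import *
from plan import *
grab('scene','s11')
plan([(633.3,-286.3,268,-60,None)],1)
```

```text
t 27.4 pos [588.3  54.5 267.8] phi -60.8 F [-0.7 -0.4 -0.4] w 87.8 q6 1.13
[[-0.0159, 0.0399, -0.0, -0.002, 1], [-0.0159, 0.0399, -0.0, -0.002, 1], [-0.016, 0.0399, -0.0, -0.002, 1], [-0.0161, 0.0399, -0.0, -0.002, 1], [-0.0162, 0.0398, -0.0, -0.002, 1]]
[[-0.0162, 0.0398, -0.0, -0.002, 1], [-0.0163, 0.0398, -0.0, -0.002, 1], [-0.0164, 0.0397, -0.0, -0.002, 1]]
```

View pics/s11.png

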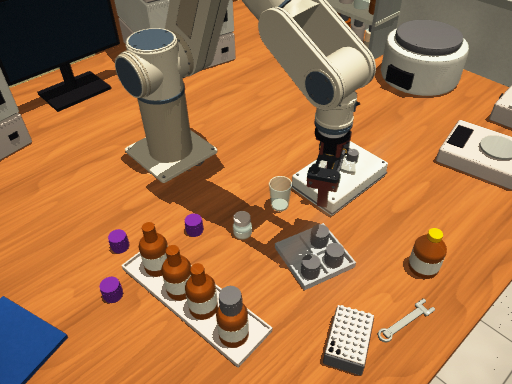

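Three caps are racked. Now cap 4.

>>> send_rows:
  rows:
    - [-0.0159,0.0399,0,-0.002,1]
    - [-0.0159,0.0399,0,-0.002,1]
    - [-0.016,0.0399,0,-0.002,1]
    - [-0.0161,0.0399,0,-0.002,1]
    - [-0.0162,0.0398,0,-0.002,1]

```text
t: 27.9
ee_pos: [614.1, -160.1, 262.3]
orientation: [-3.034, -0.807, 0.004]
ft_force: [0.6, 1.4, 0.9]
width: 87.6
```

>>> send_rows:
  rows:
    - [-0.0162,0.0398,0,-0.002,1]
    - [-0.0163,0.0398,0,-0.002,1]
    - [-0.0164,0.0397,0,-0.002,1]
    - [0,0,0,0,1]
    - [0,0,0,0,1]

```text
t: 28.4
ee_pos: [631.0, -286.8, 262.1]
orientation: [-3.032, -0.813, 0.004]
ft_force: [-1.3, -0.2, 0.6]
width: 87.5
```

Run:
```python
from plan import *
plan([(633.3,-286.3,212,-60,3)],1)
grab('wrist','w11')
```

```text
t 28.4 pos [ 631.  -286.8  262.1] phi -60.0 F [-1.3 -0.2  0.6] w 87.5 q6 0.6
[[0.0008, 0.0002, 0.0167, 0.0, 1], [0.0008, 0.0002, 0.0167, 0.0, 1], [0.0008, 0.0002, 0.0167, 0.0, 1]]
```

View pics/w11.png

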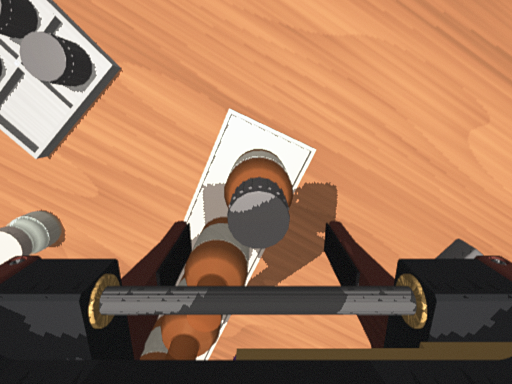

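Cap 4 at (259,219) is centred.

>>> send_rows:
  rows:
    - [0.0006,0,0.0165,0,1]
    - [0.0006,0,0.0165,0,1]
    - [0.0006,0,0.0165,0,1]
    - [0,0,0,0,-1]
    - [0,0,0,0,-1]

```text
t: 28.95
ee_pos: [633.3, -285.0, 213.7]
orientation: [-3.032, -0.817, 0.002]
ft_force: [0.7, -0.1, 0.7]
width: 75.0
```

>>> send_rows:
  rows:
    - [0,0,0,0,-1]
    - [0,0,0,0,-1]
    - [0,0,0,0,-1]
    - [0,0,0,0,-1]
    - [0,0,0,0,-1]

```text
t: 29.45
ee_pos: [633.7, -285.8, 215.4]
orientation: [3.033, 0.816, 0.001]
ft_force: [0.1, 0.0, 2.6]
width: 46.0
```

>>> send_rows:
  rows:
    - [0,0,-0.01,0,-1]
    - [0,0,-0.015,0,-1]
    - [0,0,-0.02,0,-1]
    - [0,0,-0.025,0,-1]
    - [0,0,0,0,-1]

```text
t: 29.95
ee_pos: [635.3, -286.4, 290.0]
orientation: [3.029, 0.815, 0.009]
ft_force: [-0.3, -0.3, 0.4]
width: 45.9
```

Run:
```python
from rack import *
from plan import *
d=grab('scene','s12');print(fit(cloud(d)));d=grab('top')
v=fit(cloud(d));print(v);v[0][0]+=1.2;print(wells(v[0]))
w=wells(v[0])[0]
plan([(w[0],w[1],250,-61,None)],-1)
```

```text
(array([612.2,   8.6, -16.1]), np.float64(2.01), 883)
(array([609.8,   8.6, -16.2]), np.float64(1.22), 237)
[[566.1, -16.1], [586.3, 53.5], [635.7, -36.3], [655.9, 33.3]]
t 30.05 pos [ 633.7 -285.7  286. ] phi -59.9 F [-0.3 -0.9 -1. ] w 45.8 q6 0.6
[[0.011, -0.0382, 0.0051, 0.003, -1], [0.0109, -0.0382, 0.0051, 0.003, -1], [0.0108, -0.0382, 0.0051, 0.003, -1], [0.0107, -0.0382, 0.0051, 0.003, -1], [0.0105, -0.0383, 0.0051, 0.003, -1]]
[[0.0104, -0.0383, 0.0051, 0.003, -1], [0.0103, -0.0383, 0.0051, 0.003, -1]]
```

View pics/s12.png

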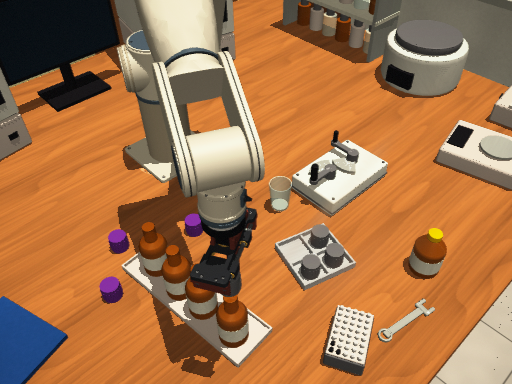

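Cap 4 is lifted and bottle 4 is upright. Now well 1.

>>> send_rows:
  rows:
    - [0.011,-0.0382,0.0051,0.003,-1]
    - [0.0109,-0.0382,0.0051,0.003,-1]
    - [0.0108,-0.0382,0.0051,0.003,-1]
    - [0.0107,-0.0382,0.0051,0.003,-1]
    - [0.0105,-0.0383,0.0051,0.003,-1]

```text
t: 30.55
ee_pos: [584.1, -91.5, 258.0]
orientation: [-3.039, -0.793, 0.003]
ft_force: [0.7, 1.0, -0.5]
width: 45.9
```

>>> send_rows:
  rows:
    - [0.0104,-0.0383,0.0051,0.003,-1]
    - [0.0103,-0.0383,0.0051,0.003,-1]
    - [0,0,0,0,-1]
    - [0,0,0,0,-1]
    - [0,0,0,0,-1]

```text
t: 31.05
ee_pos: [566.3, -16.7, 248.8]
orientation: [3.042, 0.784, -0.0]
ft_force: [0.4, -0.1, 0.1]
width: 46.1
```

Run:
```python
from rack import *
from plan import *
d=grab('scene','s13');print(fit(cloud(d)))
grab('wrist','w13')
w=(566.2,-16.2)
plan([(w[0],w[1],140,-61,3),(w[0],w[1],110,-61,2)],-1)
```

```text
(array([612.3,   8.5, -16.1]), np.float64(2.04), 868)
t 31.15 pos [566.4 -17.1 249. ] phi -61.2 F [ 0.8  0.1 -0.4] w 45.7 q6 1.02
[[0.0001, -0.0003, 0.0363, -0.001, -1], [0.0001, -0.0003, 0.0363, -0.001, -1], [0.0001, -0.0003, 0.0363, -0.001, -1], [0.0, 0.0, 0.015, -0.0, -1], [0.0, 0.0, 0.015, -0.0, -1]]
```

View pics/w13.png

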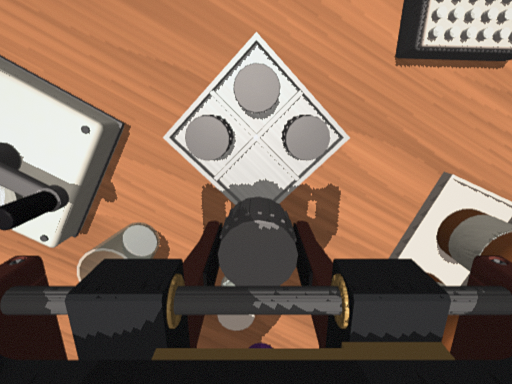

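The cap is over the last empty well at (257,175); the other three are seated.

>>> send_rows:
  rows:
    - [0.0001,-0.0003,0.036,0,-1]
    - [0.0001,-0.0003,0.036,0,-1]
    - [0.0001,-0.0003,0.036,0,-1]
    - [0,0,0.018,0,-1]
    - [0,0,0.011,0,-1]

```text
t: 31.65
ee_pos: [565.3, -16.1, 110.2]
orientation: [-3.042, -0.782, 0.004]
ft_force: [0.1, 0.2, -0.9]
width: 45.8
```

>>> send_rows:
  rows:
    - [0,0,0.005,0,-1]
    - [0,0,0,0,-1]

```text
t: 31.85
ee_pos: [566.2, -15.5, 107.1]
orientation: [3.042, 0.783, 0.0]
ft_force: [-0.0, -0.2, -1.1]
width: 46.2
```

>>> send_rows:
  rows:
    - [0,0,0.001,0,-1]
    - [0,0,0,0,0.4]
    - [0,0,0,0,0.8]
    - [0,0,0,0,0.8]
    - [0,0,0,0,0.8]

```text
t: 32.35
ee_pos: [566.1, -15.0, 106.5]
orientation: [3.042, 0.785, 0.001]
ft_force: [0.6, 0.1, 0.3]
width: 74.5
```

>>> send_rows:
  rows:
    - [0,0,-0.03,0,1]
    - [0,0,-0.04,0,1]
    - [0,0,-0.035,0,1]
    - [0,0,-0.035,0,1]
    - [0,0,0,0,1]

```text
t: 32.85
ee_pos: [568.3, -15.1, 251.0]
orientation: [3.039, 0.784, 0.013]
ft_force: [-0.3, 0.8, 0.5]
width: 87.8
```

Run:
```python
from rack import *
from plan import *
grab('scene','s14')
# selector far post: axis (472,324) - 70 x
plan([(402.5,324,250,45,None)],1)
```

```text
t 32.9 pos [567.1 -15.  248.6] phi -61.1 F [-0.9  0.1  0.6] w 87.8 q6 1.02
[[0.0014, -0.0269, -0.0001, -0.132, 1], [0.005, -0.0265, -0.0001, -0.132, 1], [0.0084, -0.0256, -0.0001, -0.132, 1], [0.0117, -0.0242, -0.0001, -0.132, 1], [0.0148, -0.0225, -0.0001, -0.132, 1]]
[[0.0176, -0.0203, -0.0001, -0.132, 1], [0.0202, -0.0178, -0.0001, -0.132, 1], [0.0223, -0.015, -0.0001, -0.132, 1], [0.0241, -0.012, -0.0001, -0.132, 1], [0.0255, -0.0087, -0.0001, -0.132, 1]]
[[0.0264, -0.0052, -0.0001, -0.132, 1], [0.0269, -0.0017, -0.0001, -0.132, 1], [0.0269, 0.0019, -0.0001, -0.132, 1], [0.0264, 0.0054, -0.0001, -0.132, 1]]
```

View pics/s14.png

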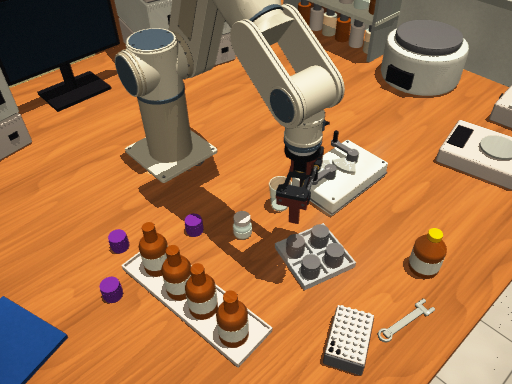

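All four caps are racked and the bottles are upright. On to the selector, with time to spare.

>>> send_rows:
  rows:
    - [0.0014,-0.0269,0,-0.132,1]
    - [0.005,-0.0265,0,-0.132,1]
    - [0.0084,-0.0256,0,-0.132,1]
    - [0.0117,-0.0242,0,-0.132,1]
    - [0.0148,-0.0225,0,-0.132,1]

```text
t: 33.4
ee_pos: [505.8, 106.8, 244.6]
orientation: [-2.618, -1.734, 0.004]
ft_force: [-0.3, 0.5, -0.6]
width: 87.7
```

>>> send_rows:
  rows:
    - [0.0176,-0.0203,0,-0.132,0.5]
    - [0.0202,-0.0178,0,-0.132,0.5]
    - [0.0223,-0.015,0,-0.132,0.3]
    - [0.0241,-0.012,0,-0.132,0.3]
    - [0.0255,-0.0087,0,-0.132,0]

```text
t: 33.9
ee_pos: [447.3, 227.9, 244.7]
orientation: [-1.915, -2.489, 0.003]
ft_force: [0.3, 0.7, -0.9]
width: 52.1
```

>>> send_rows:
  rows:
    - [0.0264,-0.0052,0,-0.132,0]
    - [0.0269,-0.0017,0,-0.132,0]
    - [0.0269,0.0019,0,-0.132,0]
    - [0.0264,0.0054,0,-0.132,0]
    - [0,0,0,0,0]

```text
t: 34.4
ee_pos: [400.4, 326.0, 244.7]
orientation: [-1.199, -2.902, 0.002]
ft_force: [0.8, -0.1, -0.4]
width: 43.7
```

>>> send_rows:
  rows:
    - [0,0,0,0,0]
    - [0,0,0,0,0]

```text
t: 34.6
ee_pos: [401.9, 323.5, 245.3]
orientation: [-1.21, -2.899, 0.002]
ft_force: [0.7, 0.4, 0.5]
width: 44.1
```

Run:
```python
from rack import *
from plan import *
plan([(402.5,324,175,45,3)],0)
grab('wrist','w14')
d=grab('top');W=cloud(d)
Z=W[...,2];X=W[...,0];Y=W[...,1];reg=(X>380)&(X<560)&(Y>130)&(Y<420)&(Z>98)&(Z<145)
for n,m,a,b,p in comps(W,reg,4):print(n,m.round(1),'min',a.round(1),'max',b.round(1))
```

```text
t 34.6 pos [401.9 323.5 245.3] phi 44.7 F [0.7 0.4 0.5] w 44.1 q6 -0.12
[[-0.0, 0.0003, 0.0234, -0.002, 0], [-0.0, 0.0003, 0.0234, -0.002, 0], [-0.0, 0.0003, 0.0234, -0.002, 0]]
47 [467.5 153.5 129.5] min [459.9 145.1  99. ] max [479.9 164.  143.8]
```

View pics/w14.png

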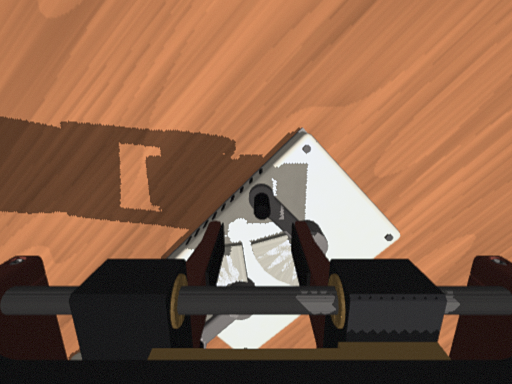

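The selector post at (262,207) is centred between the fingers. Descend, grip and turn back.

>>> send_rows:
  rows:
    - [0,0.0003,0.0235,0,0]
    - [0,0.0003,0.0235,0,0]
    - [0,0.0003,0.0225,0,0]
    - [0,0,0,0,-1]
    - [0,0,0,0,-1]

```text
t: 35.2
ee_pos: [402.8, 324.5, 176.7]
orientation: [-1.209, -2.899, 0.001]
ft_force: [0.2, 0.8, 0.1]
width: 31.7
```

>>> send_rows:
  rows:
    - [0,0,0,0,-1]
    - [0,0,0,0,-1]
    - [0,0,0,0,-1]
    - [0,0,0,0,-1]

```text
t: 35.6
ee_pos: [403.6, 325.8, 177.6]
orientation: [1.206, 2.899, 0.005]
ft_force: [2.2, 2.7, 3.0]
width: 13.3
```

```bash
python3 -c "
from plan import *
plan(arc((472.5,324),180,87,175,44.7,n=15),-1)"
```

```text
t 35.6 pos [403.6 325.8 177.6] phi 44.8 F [2.2 2.7 3. ] w 13.3 q6 -0.13
[[0.0045, 0.0036, 0.0026, 0.002, -1], [0.0045, 0.0061, -0.0, -0.0, -1], [0.0038, 0.0066, -0.0, -0.0, -1], [0.003, 0.0069, -0.0, -0.0, -1], [0.0023, 0.0072, -0.0, -0.0, -1]]
[[0.0015, 0.0074, -0.0, -0.0, -1], [0.0007, 0.0075, -0.0, -0.0, -1], [-0.0002, 0.0076, -0.0, -0.0, -1], [-0.001, 0.0075, -0.0, -0.0, -1], [-0.0018, 0.0074, -0.0, -0.0, -1]]
[[-0.0026, 0.0071, -0.0, -0.0, -1], [-0.0033, 0.0068, -0.0, -0.0, -1], [-0.004, 0.0064, -0.0, -0.0, -1], [-0.0047, 0.0059, -0.0, -0.0, -1], [-0.0053, 0.0054, -0.0, -0.0, -1]]
```

>>> send_rows:
  rows:
    - [0.0045,0.0036,0,0,-1]
    - [0.0045,0.0061,0,0,-1]
    - [0.0038,0.0066,0,0,-1]
    - [0.003,0.0069,0,0,-1]
    - [0.0023,0.0072,0,0,-1]

```text
t: 36.1
ee_pos: [409.9, 358.8, 177.3]
orientation: [-1.207, -2.898, 0.005]
ft_force: [-8.1, -1.4, 11.8]
width: 13.2
```

>>> send_rows:
  rows:
    - [0.0015,0.0074,0,0,-1]
    - [0.0007,0.0075,0,0,-1]
    - [-0.0002,0.0076,0,0,-1]
    - [-0.001,0.0075,0,0,-1]
    - [-0.0018,0.0074,0,0,-1]

```text
t: 36.6
ee_pos: [437.1, 384.5, 176.9]
orientation: [-1.207, -2.898, 0.005]
ft_force: [-3.8, -4.0, 8.0]
width: 13.1
```

>>> send_rows:
  rows:
    - [-0.0026,0.0071,0,0,-1]
    - [-0.0033,0.0068,0,0,-1]
    - [-0.004,0.0064,0,0,-1]
    - [-0.0047,0.0059,0,0,-1]
    - [-0.0053,0.0054,0,0,-1]

```text
t: 37.1
ee_pos: [473.6, 392.9, 176.8]
orientation: [-1.207, -2.898, 0.005]
ft_force: [-5.1, -2.6, 5.6]
width: 13.5
```

>>> send_rows:
  rows:
    - [0,0,0,0,-1]
    - [0,0,0,0,-1]

```text
t: 37.3
ee_pos: [474.5, 392.7, 176.9]
orientation: [-1.207, -2.9, 0.003]
ft_force: [0.1, -2.0, 5.5]
width: 13.0
```

No stop contact felt yet, so I'll push on gently in +x.

>>> send_rows:
  rows:
    - [-0.0014,0.0014,0,0,-1]
    - [-0.0014,0.0014,0,0,-1]
    - [0,0,0,0,-1]

```text
t: 37.6
ee_pos: [477.9, 392.6, 176.8]
orientation: [-1.207, -2.899, 0.004]
ft_force: [-3.1, -3.5, 7.3]
width: 13.6
```

>>> send_rows:
  rows:
    - [-0.0014,0.0014,0,0,-1]
    - [-0.0014,0.0014,0,0,-1]
    - [0,0,0,0,-1]

```text
t: 37.9
ee_pos: [478.9, 392.7, 176.6]
orientation: [-1.206, -2.893, 0.009]
ft_force: [-16.1, -0.1, 14.9]
width: 13.3
```

>>> send_rows:
  rows:
    - [-0.0014,0.0014,0,0,-1]
    - [-0.0014,0.0014,0,0,-1]
    - [0,0,0,0,-1]

```text
t: 38.2
ee_pos: [480.3, 392.5, 176.3]
orientation: [-1.204, -2.89, 0.015]
ft_force: [-27.6, 0.4, 19.3]
width: 13.2
```

The force keeps rising to 28 N with little motion, so that is the stop. Release, lift and check.

>>> send_rows:
  rows:
    - [0,0,0,0,1]
    - [0,0,0,0,1]
    - [0,0,0,0,1]
    - [0,0,-0.03,0,1]
    - [0,0,-0.04,0,1]

```text
t: 38.7
ee_pos: [486.1, 392.4, 245.2]
orientation: [-1.207, -2.898, 0.006]
ft_force: [-0.2, 1.0, 0.6]
width: 49.6
```

Run:
```python
from rack import *
from plan import *
d0=dict(np.load('top0.npz'))
for nm,d in(('t0',d0),('now',grab('top','t15')),('s0',dict(np.load('scene0.npz'))),('snow',grab('scene','s15'))):
    W=cloud(d)
    Z=W[...,2];X=W[...,0];Y=W[...,1];reg=(X>380)&(X<560)&(Y>130)&(Y<420)&(Z>98)&(Z<145)
    for n,m,a,b,p in comps(W,reg,4):print(nm,n,m.round(1),'min',a.round(1),'max',b.round(1))
plan([(471,154,246,135,None)],1)
```

```text
t0 27 [468.9 392.4 117.6] min [464.3 387.5  99.2] max [475.  400.2 129.9]
t0 47 [399.1 221.8 129.8] min [391.3 214.4  98.9] max [410.2 233.1 141.2]
now 45 [467.8 153.4 130.5] min [460.1 145.3  99. ] max [479.6 164.  142.8]
s0 44 [474.  392.2 114.6] min [465.1 386.   99.6] max [479.6 401.4 128.8]
s0 97 [405.8 220.6 121.1] min [392.7 213.   98.4] max [414.1 236.2 140.5]
snow 44 [476.9 392.3 113.7] min [468.6 387.8  98.5] max [483.6 400.8 125.9]
snow 104 [474.9 151.1 121.8] min [462.5 144.5  98.1] max [483.4 163.1 138.6]
t 38.8 pos [489.3 394.9 251.8] phi 44.8 F [-0.1  0.6  0.7] w 57.9 q6 -0.12
[[-0.0132, -0.0152, 0.0005, -0.131, 1], [-0.0111, -0.0168, 0.0005, -0.131, 1], [-0.0088, -0.0181, 0.0005, -0.131, 1], [-0.0063, -0.0191, 0.0005, -0.131, 1], [-0.0038, -0.0198, 0.0005, -0.131, 1]]
[[-0.0012, -0.0201, 0.0005, -0.131, 1], [0.0015, -0.0201, 0.0005, -0.131, 1], [0.0041, -0.0197, 0.0005, -0.131, 1], [0.0066, -0.019, 0.0005, -0.131, 1], [0.0091, -0.018, 0.0005, -0.131, 1]]
[[0.0113, -0.0166, 0.0005, -0.131, 1], [0.0134, -0.015, 0.0005, -0.131, 1]]
```

View pics/s15.png

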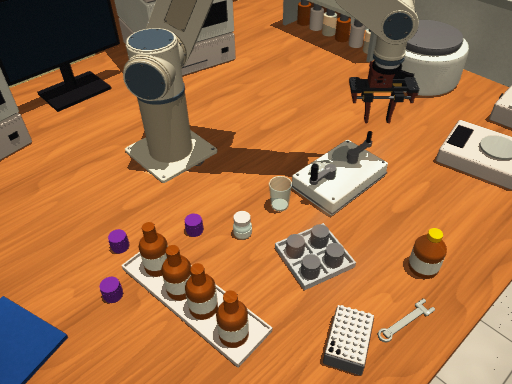

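The selector is home: its post now sits 3.5 mm past where it started. Now the isolator.

>>> send_rows:
  rows:
    - [-0.0132,-0.0152,0,-0.131,1]
    - [-0.0111,-0.0168,0,-0.131,1]
    - [-0.0088,-0.0181,0,-0.131,1]
    - [-0.0063,-0.0191,0,-0.131,1]
    - [-0.0038,-0.0198,0,-0.131,1]

```text
t: 39.3
ee_pos: [479.3, 291.9, 246.1]
orientation: [-0.202, -3.135, 0.0]
ft_force: [0.8, -0.1, -0.3]
width: 87.5
```

>>> send_rows:
  rows:
    - [-0.0012,-0.0201,0,-0.131,0.7]
    - [0.0015,-0.0201,0,-0.131,0.7]
    - [0.0041,-0.0197,0,-0.131,0.5]
    - [0.0066,-0.019,0,-0.131,0.3]
    - [0.0091,-0.018,0,-0.131,0.2]

```text
t: 39.8
ee_pos: [471.6, 191.5, 246.2]
orientation: [0.817, -3.033, 0.0]
ft_force: [0.6, 0.5, 0.8]
width: 54.3
```

>>> send_rows:
  rows:
    - [0.0113,-0.0166,0,-0.131,0.2]
    - [0.0134,-0.015,0,-0.131,0.2]
    - [0,0,0,0,0.2]
    - [0,0,0,0,0.2]
    - [0,0,0,0,0.2]

```text
t: 40.3
ee_pos: [468.8, 152.8, 246.5]
orientation: [-1.196, 2.905, 0.0]
ft_force: [0.5, 0.7, 0.6]
width: 52.9
```

Run:
```python
from rack import *
from plan import *
plan([(471.5,154,178,135,3)],0.2)
grab('wrist','w16')
```

```text
t 40.3 pos [468.8 152.8 246.5] phi 134.8 F [0.5 0.7 0.6] w 52.9 q6 -2.06
[[-0.0009, -0.0004, 0.0228, -0.001, 0.2], [-0.0009, -0.0004, 0.0228, -0.001, 0.2], [-0.0009, -0.0004, 0.0228, -0.001, 0.2]]
```

View pics/w16.png

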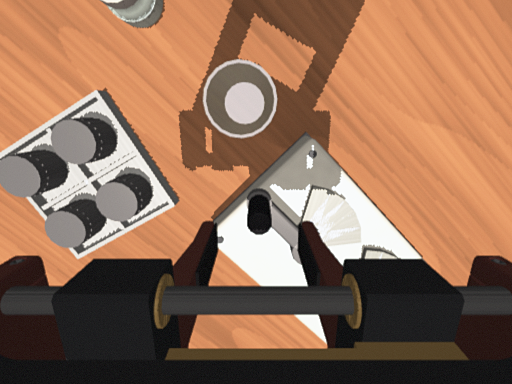

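The isolator post at (259,213) is centred between the fingers (213 and 302). Descend and grip.

>>> send_rows:
  rows:
    - [-0.0009,-0.0004,0.0228,0,0.2]
    - [-0.0009,-0.0004,0.0228,0,0.2]
    - [-0.0009,-0.0004,0.0228,0,0.2]
    - [0,0,0,0,-1]
    - [0,0,0,0,-1]

```text
t: 40.85
ee_pos: [471.2, 153.9, 178.2]
orientation: [1.199, -2.903, -0.0]
ft_force: [0.0, 0.5, 0.8]
width: 40.1
```

>>> send_rows:
  rows:
    - [0,0,0,0,-1]
    - [0,0,0,0,-1]
    - [0,0,0,0,-1]
    - [0,0,0,0,-1]

```text
t: 41.25
ee_pos: [470.4, 155.0, 179.0]
orientation: [-1.196, 2.905, 0.005]
ft_force: [-7.3, 13.3, 3.0]
width: 19.7
```

```bash
python3 -c "
from plan import *
plan(arc((472,224),270,177,178,134.8,n=15),-1)"
```

```text
t 41.25 pos [470.4 155.  179. ] phi 134.8 F [-7.3 13.3  3. ] w 19.7 q6 -2.06
[[0.0047, 0.0037, 0.001, -0.001, -1], [0.0044, 0.0061, -0.0, -0.0, -1], [0.0038, 0.0066, -0.0, -0.0, -1], [0.003, 0.0069, -0.0, -0.0, -1], [0.0023, 0.0072, -0.0, -0.0, -1]]
[[0.0015, 0.0074, -0.0, -0.0, -1], [0.0006, 0.0075, -0.0, -0.0, -1], [-0.0002, 0.0076, -0.0, -0.0, -1], [-0.001, 0.0075, -0.0, -0.0, -1], [-0.0018, 0.0074, -0.0, -0.0, -1]]
[[-0.0026, 0.0071, -0.0, -0.0, -1], [-0.0033, 0.0068, -0.0, -0.0, -1], [-0.004, 0.0064, -0.0, -0.0, -1], [-0.0047, 0.0059, -0.0, -0.0, -1], [-0.0053, 0.0054, -0.0, -0.0, -1]]
```

>>> send_rows:
  rows:
    - [0.0047,0.0037,0,0,-1]
    - [0.0044,0.0061,0,0,-1]
    - [0.0038,0.0066,0,0,-1]
    - [0.003,0.0069,0,0,-1]
    - [0.0023,0.0072,0,0,-1]

```text
t: 41.75
ee_pos: [437.1, 160.7, 179.2]
orientation: [-1.199, 2.903, -0.004]
ft_force: [2.2, -15.1, 4.4]
width: 19.4
```

>>> send_rows:
  rows:
    - [0.0015,0.0074,0,0,-1]
    - [0.0006,0.0075,0,0,-1]
    - [-0.0002,0.0076,0,0,-1]
    - [-0.001,0.0075,0,0,-1]
    - [-0.0018,0.0074,0,0,-1]

```text
t: 42.25
ee_pos: [411.6, 188.9, 179.1]
orientation: [-1.197, 2.903, -0.002]
ft_force: [2.3, -6.8, 0.7]
width: 19.7
```

>>> send_rows:
  rows:
    - [-0.0026,0.0071,0,0,-1]
    - [-0.0033,0.0068,0,0,-1]
    - [-0.004,0.0064,0,0,-1]
    - [-0.0047,0.0059,0,0,-1]
    - [-0.0053,0.0054,0,0,-1]

```text
t: 42.75
ee_pos: [403.3, 225.3, 179.0]
orientation: [-1.198, 2.903, -0.002]
ft_force: [1.5, -5.6, -0.1]
width: 19.4
```

>>> send_rows:
  rows:
    - [0,0,0,0,-1]
    - [0,0,0,0,-1]

```text
t: 42.95
ee_pos: [403.3, 226.0, 178.9]
orientation: [-1.198, 2.902, 0.001]
ft_force: [0.1, 0.5, 3.0]
width: 19.7
```

>>> send_rows:
  rows:
    - [-0.0014,0.0014,0,0,-1]
    - [-0.0014,0.0014,0,0,-1]
    - [0,0,0,0,-1]

```text
t: 43.25
ee_pos: [403.5, 229.5, 178.8]
orientation: [-1.198, 2.903, -0.001]
ft_force: [1.7, -4.0, 7.3]
width: 19.3
```

>>> send_rows:
  rows:
    - [-0.0014,0.0014,0,0,-1]
    - [0,0,0,0,-1]

```text
t: 43.45
ee_pos: [403.5, 230.2, 178.7]
orientation: [1.201, -2.903, 0.005]
ft_force: [4.2, -14.7, 9.0]
width: 19.7
```

>>> send_rows:
  rows:
    - [-0.0014,0.0014,0,0,-1]
    - [-0.0014,0.0014,0,0,-1]
    - [0,0,0,0,-1]

```text
t: 43.75
ee_pos: [403.5, 231.5, 178.5]
orientation: [1.203, -2.899, 0.011]
ft_force: [9.0, -35.5, 12.6]
width: 19.7
```

The stop is reached, at 35 N. Release, lift and check.

>>> send_rows:
  rows:
    - [0,0,0,0,1]
    - [0,0,0,0,1]
    - [0,0,0,0,1]
    - [0,0,-0.03,0,1]
    - [0,0,-0.045,0,1]

```text
t: 44.25
ee_pos: [401.5, 235.2, 252.0]
orientation: [1.197, -2.898, 0.0]
ft_force: [0.6, 1.2, 0.4]
width: 55.9
```

>>> send_rows:
  rows:
    - [0,0,-0.04,0,1]
    - [-0.02,0.035,-0.02,0,1]
    - [-0.02,0.035,0,0,1]
    - [-0.02,0.035,0,0,1]
    - [-0.02,0.035,0,0,1]

```text
t: 44.75
ee_pos: [359.9, 393.0, 313.6]
orientation: [-1.199, 2.903, 0.001]
ft_force: [1.7, 0.5, -0.6]
width: 87.4
```

>>> send_rows:
  rows:
    - [-0.02,0.035,0,0,1]
    - [-0.02,0.035,0,0,1]
    - [0,0,0,0,1]
    - [0,0,0,0,1]

```text
t: 45.15
ee_pos: [338.9, 469.6, 312.6]
orientation: [1.202, -2.901, 0.001]
ft_force: [0.5, -0.7, 0.1]
width: 88.3
```

Run:
```python
from rack import *
obs()
for nm,d in(('now',grab('top','t17')),('snow',grab('scene','s17'))):
    W=cloud(d);print(fit(W))
    Z=W[...,2];X=W[...,0];Y=W[...,1];reg=(X>370)&(X<560)&(Y>130)&(Y<420)&(Z>98)&(Z<145)
    for n,m,a,b,p in comps(W,reg,4):print(nm,n,m.round(1),'min',a.round(1),'max',b.round(1))
    reg=(X>480)&(X<740)&(Y>-130)&(Y<130)&(Z>35)&(Z<100)
    for n,m,a,b,p in comps(W,reg,20):print('caps',n,m.round(1),b.round(1))
    reg=(X>300)&(X<740)&(Y>-400)&(Y<-230)&(Z>148)&(Z<180)
    for n,m,a,b,p in comps(W,reg,10):print('necks',n,m.round(1),b.round(1))
```

```text
t 45.15 pos [338.9 469.6 312.6] F [ 0.5 -0.7  0.1] w 88.29272567050783 q [ 0.93  0.35  1.72  0.    1.07 -1.43]
[[-0.707 -0.707 -0.001]
 [-0.707  0.707 -0.001]
 [ 0.001 -0.    -1.   ]]
(array([609.9,   8.6, -16.1]), np.float64(1.19), 446)
now 26 [471.7 392.8 118.5] min [466.3 386.2  98.7] max [478.3 400.4 127.9]
now 48 [399.  223.5 129.2] min [391.3 216.1  98.2] max [410.2 235.  140. ]
caps 149 [651.7  32.2  48.3] [676.   54.5  58.6]
caps 146 [635.2 -36.9  49.1] [659.2 -15.7  55.1]
caps 146 [584.9  53.   48.8] [609.6  75.3  56.1]
caps 145 [563.9 -16.3  49.4] [586.9   6.5  55.4]
necks 72 [ 631.4 -285.6  155.3] [ 646.3 -271.8  160.4]
necks 70 [ 530.4 -291.3  155.4] [ 545.6 -277.5  160.5]
necks 75 [ 452.  -299.2  155.5] [ 464.5 -284.9  160.3]
necks 77 [ 356.8 -298.5  154.9] [ 370.5 -285.2  159.9]
(array([612.2,   8.5, -16.3]), np.float64(2.53), 878)
snow 45 [476.9 392.  113.5] min [468.7 386.2  98. ] max [483.3 405.1 127.4]
snow 91 [406.  222.3 122.4] min [393.1 214.  100.3] max [414.3 236.2 139.1]
caps 246 [591.4  49.8  47.1] [612.7  75.1  54.8]
caps 260 [570.4 -19.5  47. ] [591.3   5.5  53.4]
caps 278 [658.1  28.4  46.7] [680.5  56.   53.1]
caps 290 [641.2 -40.2  47.2] [663.6 -13.6  53.6]
necks 117 [ 360.5 -299.9  153.9] [ 375.1 -285.7  157.8]
necks 132 [ 456.  -300.5  154. ] [ 470.6 -285.1  159.6]
necks 146 [ 534.4 -292.7  154.1] [ 547.8 -277.2  158.7]
necks 169 [ 635.5 -287.6  154.1] [ 649.  -271.8  159.7]
```

View pics/s17.png

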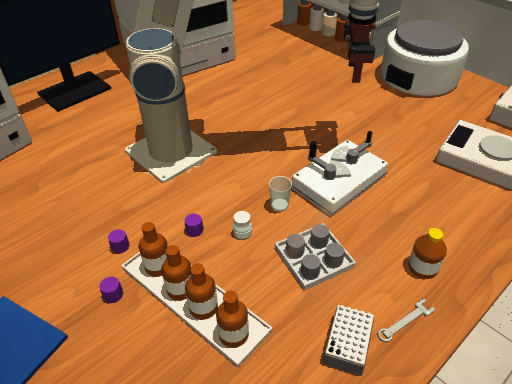

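View pics/t17.png

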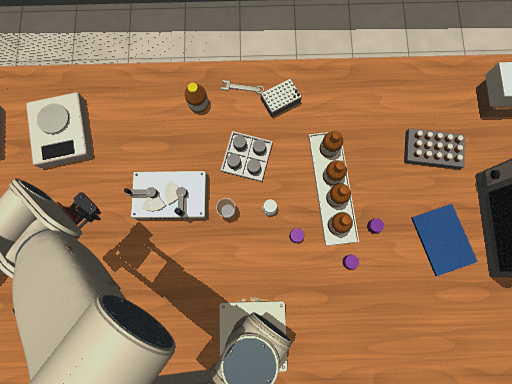

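Both cranks are home at or past their starting positions. Four caps with tops at about 50 mm sit at the well centres, all four necks are at 155 mm, and the beaker (279,193) and jar (242,225) are standing. Handing in.

```bash
python3 -c "
from workcell import ctrl
print(ctrl.close_job())"
```

```text
the job is handed in; nothing more can be done
None
```

The job is done and handed in at about 45 s of the 192 s allowed. I turned the isolator and then the selector to their far stops. Then I moved all four caps into separate wells of the rack, and turned the selector and last the isolator back home.

**Cranks:** Every crank move ended with the push force rising to 28–49 N against the stop. In the last images both posts sit slightly past where they started, the selector by about 3 mm and the isolator by about 2 mm. That fits both having started just short of home.

**Caps and bottles:** The four caps stand near the centres of their wells with their tops at about 50 mm. All four bottles are upright in the tray, with their necks at about 155 mm. The beaker, the jar and the purple look-alikes look untouched.

**Checks that disagreed:** None failed. The top and scene cameras differed by 2–5 mm in x, so I averaged them. The rack fit never shifted during the run, and no cap slipped in the grip.

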